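Stack the cleaned test plates from the sloped rack

ROBOT

A 6-joint arm with a two-finger parallel gripper is mounted at the origin on a cart in front of the work surface, level with it; the furniture and walls round the work are solid. World frame = base frame: x ahead of the robot, y to its left, z up, the work surface at z = 0. Lengths are in m, angles in degrees, forces in N, time in s.
With the tool pointing down it reaches from about 0.375 to 0.9 m from the base axis. Payload 3.1 kg.
Tool frame: the origin (TCP) lies midway between the tips of the shut fingers; the grasp point (between the pads) lies 19 mm behind it; x points along the fingers, z is the direction in which the jaws open and shut, and the axes are right-handed (so a half turn about x gives the same grasp; the last joint's range is limited). The gripper opens to 87 mm and grips with 3 to 60 N. Pads are 19 mm wide; open, the fingers measure 117 mm over their backs; the gripper's body (75 mm by 190 mm) begins 51 mm behind the grasp point.
Start: joints at [59.96, 30.224, 82.088, -0, 67.689, -10.227], TCP at [0.212, 0.588, 0.223] pointing down, gripper open.
Joint ranges: [-176.69, 176.69], [-43.24, 126.21], [12.49, 139.97], [-82, 262], [0, 151.66], [-163.58, 163.58]. Speed limits (degrees/s): [159.86, 159.86, 180, 180, 180, 180].

INTERFACE

Orientations are given as a 3x3 rotation matrix whose columns are the frame's x, y, z axes.
In Python, from rig import * gives the robot as it stands.
- The arm moves only by the tool play_rows, never from a script. Its argument "rows" is a list that holds one entry, the list of rows, each a list of 7 numbers: the shift along the tool's x, y, z in m, then the turn, a rotation vector about the tool's x, y, z in degrees, then the finger opening in m, from 0 to 0.087. A call has 1 to 12 rows; each row is the pose to reach, as a shift and turn from the pose commanded when the call began, along the tool's axes at that moment; what a row does not reach only later rows make up. A row lasts 1/10 s, in which the tool goes at most 50 mm and 8.59 degrees, less where a joint would pass 70% of its speed; a pose out of reach is approached as far as the arm can. A call with a gripper value outside its range is refused whole. The fingers move at their own pace and stop on an object; the grip force is fixed at half the most. Time passes only in rows, so rows that repeat a pose let the fingers close. It gives the time, the measured TCP pose, the force and the opening at its end, in the units of the state.
- read_state(): the state, without advancing time (a new reading comes with each control period).
- capture(name): name is "scene" or "side" or "wrist"; returns a dict with "pixels" (420x560x3 uint8, red, green, blue), "intrinsics" (3x3 intrinsics, pixels), "rvec" (rotation vector, rad) and "tvec" (3), from world to camera coordinates, as OpenCV has them. Camera axes: x right, y down, z forward; pixel columns grow to the right and rows downward; lengths in m; the calibration is good to about 2 mm. A picture is of the moment at which its call begins. There is no depth.
- hand_in(): hands the job in, once; it reports no verdict.
Trained networks look in the newest picture that a camera, given by its name, has taken for a name from the list of things; names that differ only in an ending like _2 or _b are one class to them, and where a whole thing is asked for, a point or a joint stands for the part that bears it (a point fixed in the world has none). Each returns a list of dicts, best first, with "p" (0 to 1); they miss things now and then, are a little off and sometimes report something else, mostly with a low value. They report only what shows in the picture. A call takes as long as a camera call. They do not tell look-alikes from the thing itself.
- trace(camera, target): "mask" (420x560 bool, what is visible of it) and "at" ([column, row] in pixels, amid what is visible of it).
The state is a dict: "time_s": time; "joint_positions": joint angles; "qvel": joint speeds; "tau": joint torques, N m; "position": TCP position; "tcp_rot": TCP orientation; "force": force on the tool from outside, world axes, zero at the start; "moment": the same for the moment, N m; "opening": opening from 0.0 (shut) to 1.0 (fully open).
Only numpy, scipy, OpenCV 4.12 (cv2) and the standard library are available. Lean on these libraries where they do the work, as an engineer would, in place of code of your own. Each camera call takes 0.05 s, during which the arm holds its last target.

TASK

The two square steel test plates on the sloped drying rack are clean: stack both, in either order, on the third plate that lies on the black pad, so that the three make one square pile with flush edges. Set each plate down gently rather than dropping it, let go, and leave the bottom plate and the other things on the bench where they are.

Things in the scene. Friction and masses are not known exactly. Their poses are not given: they have to be found in the camera images.
- plate_a_center (a point): square plain steel test plate, 60 x 60 x 16 mm, about 0.55 kg, identical to the others; this point is its centre, half-way up; its z axis is the normal of its broad upper face, x and y run parallel to its edges (a quarter turn makes no difference). It starts on the rack's bed at the rack's +y side, sloping with it.
- plate_b_center (a point): square plain steel test plate, 60 x 60 x 16 mm, about 0.55 kg, identical to the others; this point is its centre, half-way up; its z axis is the normal of its broad upper face, x and y run parallel to its edges (a quarter turn makes no difference). It starts on the rack's bed at the rack's -y side, sloping with it.
- plate_base_center (a point): square plain steel test plate, 60 x 60 x 16 mm, about 0.55 kg, identical to the others; this point is its centre, half-way up; its z axis is the normal of its broad upper face, x and y run parallel to its edges (a quarter turn makes no difference). It lies flat on the pad, loose, at any yaw: the bottom of the pile.
- pad: fixed thin black rubber pad, 110 x 110 x 3 mm, flat on the bench under the bottom plate; origin at the centre of its underside.
- rack: fixed rack: foot 100 (x) x 200 (y) x 8 mm; two blue beds at y = +66 and -66 mm, 36 mm wide (plates overhang 12 mm at the +y and -y sides, 25 mm free below, 72 mm between plates). Beds slope 30 deg, low edge at -x (robot's side), with a 7 mm lip there; bed top under a plate's centre is 45 mm above the bench. Origin: centre of the foot's underside, z up.
- specimen: bystander, loose: small dark-red round specimen, 30 mm across, 21 mm high; origin at the centre of its underside.
- round_block: bystander, loose: round steel block, 50 mm across, 10 mm high; origin at the centre of its underside.
- brush: bystander, loose: small brush with a blue handle, 154 mm long (along its y), 26 mm wide, 11 mm high, lying flat; origin at the centre of its underside.
Not all that is in view belongs to the job. What is shaped like the part that bears plate_a_center but red is not meant.

How it is judged (in metres and radians):
At the end, for the whole second after the job is handed in: Both rack plates lie flat and at rest, one above the other, on the bottom plate, in either order: centres within 8 mm of its centre, edges parallel within 0.14 rad (any quarter turn), heights 16 and 32 mm above it within 4 mm, tilt under 0.08 rad. The bottom plate is flat and moved under 20 mm (((horizontal distance between each of plate_a_center, plate_b_center and plate_base_center below 0.008 m and z of plate_a_center in the frame of plate_base_center between 0.012 and 0.02 m and angle between each of plate_a_center, plate_b_center's own z axis and vertical below 0.08 rad and (angle between the x axis of plate_a_center and the x axis of plate_base_center, either way round below 0.14 rad or angle between the x axis of plate_a_center and the y axis of plate_base_center, either way round below 0.14 rad) and linear speed of each of plate_a, plate_b below 0.02 m/s and z of plate_b_center in the frame of plate_base_center between 0.028 and 0.036 m and (angle between the x axis of plate_b_center and the x axis of plate_base_center, either way round below 0.14 rad or angle between the x axis of plate_b_center and the y axis of plate_base_center, either way round below 0.14 rad)) or (horizontal distance between each of plate_b_center, plate_a_center and plate_base_center below 0.008 m and z of plate_b_center in the frame of plate_base_center between 0.012 and 0.02 m and angle between each of plate_b_center, plate_a_center's own z axis and vertical below 0.08 rad and (angle between the x axis of plate_b_center and the x axis of plate_base_center, either way round below 0.14 rad or angle between the x axis of plate_b_center and the y axis of plate_base_center, either way round below 0.14 rad) and linear speed of each of plate_b, plate_a below 0.02 m/s and z of plate_a_center in the frame of plate_base_center between 0.028 and 0.036 m and (angle between the x axis of plate_a_center and the x axis of plate_base_center, either way round below 0.14 rad or angle between the x axis of plate_a_center and the y axis of plate_base_center, either way round below 0.14 rad))) and angle between plate_base_center's own z axis and vertical below 0.08 rad and distance of plate_base_center from where it was at the start of the episode below 0.02 m); the robot touches nothing.
It fails at once if plate dropped: a rack plate moves faster than 0.5 m/s with no finger touching it (a fall of over about 13 mm) ((contact force between the fingers and plate_a below 0.1 N and linear speed of plate_a above 0.5 m/s) or (contact force between the fingers and plate_b below 0.1 N and linear speed of plate_b above 0.5 m/s)).
It fails at once if a bystander (specimen, round block or brush) moved more than 30 mm (distance of any of specimen, round_block, brush from where it was at the start of the episode above 0.03 m).
It also fails if it takes over 58 s, if anything falls off the work surface, if the arm or the gripper's body presses on something with over 40 N, if the wrist force passes 120 N, or if a joint passes its speed limit or range.

## Working session

There is one attempt and no reset: what is moved stays moved. The work goes in short steps, Python scripts to look and compute and a tool call to move; the robot and the scene stay as the last step left them, time stands still between calls to the robot, and variables do not carry over. Pictures are saved under pics/ and viewed, and the job is handed in when it is done.

Besides the shell and the picture viewer there is one more tool, called after "Call:" by a JSON object that holds its "fn" and its "kwargs", one argument or row to a line. play_rows: Moves the arm, as the interface text tells. Its arguments: {"type":"object","properties":{"rows":{"type":"array"}},"required":["rows"]}

```bash
ls; mkdir -p pics
python3 - <<'E'
from rig import *
import cv2
s=read_state(); print(s)
for n in ["scene","side","wrist"]:
    c=capture(n); cv2.imwrite(f"pics/{n}0.png",c["pixels"][:,:,::-1]); print(n,c["intrinsics"],c["rvec"],c["tvec"])
E
```

```text
pics
{'time_s': 0.0, 'joint_positions': array([ 5.99605577e+01,  3.02804056e+01,  8.21576959e+01, -2.12353709e-03,
        6.76903595e+01, -1.02286235e+01]), 'qvel': array([-0.05103664,  0.07838686,  0.06190029,  0.02769134, -0.03784547,
       -0.0415857 ]), 'tau': array([-4.25213211e-04, -4.40044641e+01, -1.76589811e+01,  6.34526485e-02,
        5.83266187e-02, -1.68127090e-04]), 'position': array([0.21143403, 0.58734773, 0.22154895]), 'tcp_rot': array([[-1.09268607e-03, -9.40821373e-01,  3.38901093e-01],
       [-1.95807775e-03,  3.38902658e-01,  9.40819406e-01],
       [-9.99997486e-01,  3.64425572e-04, -2.21251561e-03]]), 'force': array([ 0.39672285, -0.02522855, -0.07248608]), 'moment': array([ 0.0203503 ,  0.02943911, -0.01479198]), 'opening': 0.9993195403426376}
scene [[398.89601274   0.         277.75978712]
 [  0.         398.89601274 203.13845717]
 [  0.           0.           1.        ]] [ 2.24705795 -1.03355446  0.39905707] [-0.29472737  0.37075496  0.60797523]
side [[493.62496628   0.         278.04082589]
 [  0.         493.62496628 216.36507916]
 [  0.           0.           1.        ]] [ 2.05860858 -0.90824959  0.45003784] [-0.33539418  0.28606317  0.85317926]
wrist [[334.86857517   0.         276.63923709]
 [  0.         334.86857517 204.83246536]
 [  0.           0.           1.        ]] [-2.38664801 -1.6765664  -0.22067649] [-0.62363689 -0.03100817  0.38928454]
```

View pics/scene0.png

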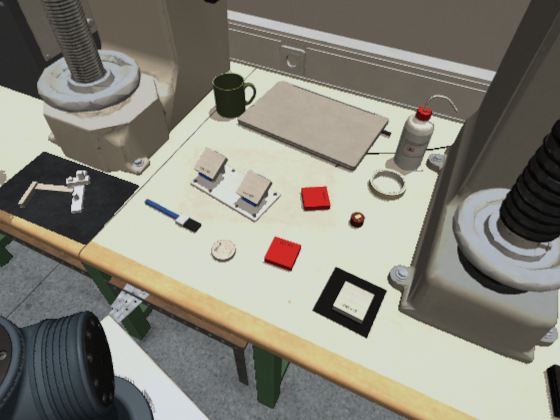

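View pics/side0.png

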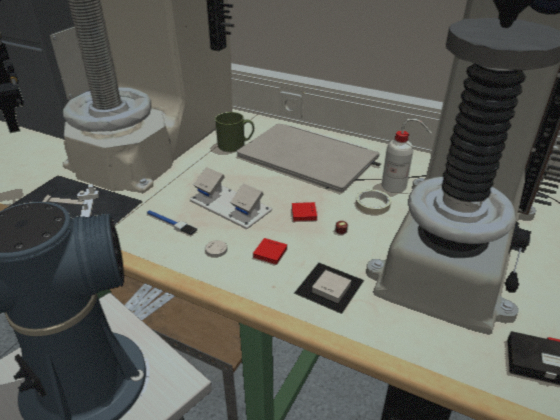

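View pics/wrist0.png

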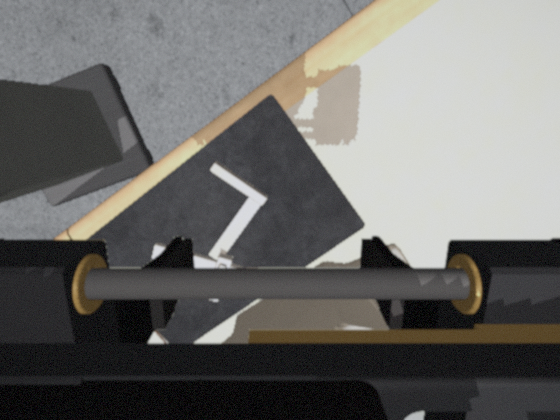

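```bash
cat > h.py <<'E'
from rig import *
import cv2, numpy as np
from scipy.optimize import minimize
from scipy.spatial.transform import Rotation as R
def proj(c,P): return cv2.projectPoints(np.asarray(P,float).reshape(-1,3),c["rvec"],c["tvec"],c["intrinsics"],None)[0].reshape(-1,2)
def ray(c,uv):
    Rm=cv2.Rodrigues(c["rvec"])[0]; o=-Rm.T@c["tvec"].ravel()
    d=Rm.T@np.linalg.inv(c["intrinsics"])@np.array([uv[0],uv[1],1.]); return o,d
def onz(c,uv,z):
    o,d=ray(c,uv); return o+d*(z-o[2])/d[2]
def box(l,w,h): return np.array([[a*l/2,b*w/2,e*h/2] for a in(-1,1) for b in(-1,1) for e in(-1,1)])
PL=box(.06,.06,.016)
def sil(c,P,S=4):
    h=cv2.convexHull(proj(c,P).astype(np.float32)).reshape(-1,2)
    m=np.zeros((420*S,560*S),np.uint8)
    cv2.fillConvexPoly(m,np.round((h+.5)*S-.5).astype(np.int32),1)
    return cv2.resize(m.astype(np.float32),(560,420),interpolation=cv2.INTER_AREA)
E
python3 - <<'E'
from h import *
import pickle
D={}
for n in ["scene","side"]:
    c=capture(n); D[n]=c
    for t in ["plate_a_center","plate_base_center","pad","rack","specimen","round_block","brush"]:
        r=trace(n,t); D[n,t]=r
        for q in r: print(n,t,round(q["p"],2),q["at"],q["mask"].sum(), onz(c,q["at"],.01).round(3))
pickle.dump(D,open("d0.pkl","wb"))
E
```

```text
scene plate_a_center 0.89 [313.3, 197.1] 634 [0.628 0.038 0.01 ]
scene plate_a_center 0.85 [212.3, 163.9] 663 [0.55  0.296 0.01 ]
scene plate_a_center 0.68 [281.5, 255.4] 874 [ 0.456 -0.01   0.01 ]
scene pad 0.8 [337.8, 294.4] 1995 [ 0.458 -0.149  0.01 ]
scene rack 0.93 [233.4, 194.0] 1980 [0.513 0.185 0.01 ]
scene rack 0.24 [352.3, 302.3] 1016 [ 0.463 -0.18   0.01 ]
scene specimen 0.44 [355.6, 218.1] 173 [ 0.64  -0.072  0.01 ]
scene round_block 0.66 [222.7, 250.2] 444 [0.385 0.091 0.01 ]
scene brush 0.96 [174.2, 215.2] 529 [0.38 0.24 0.01]
side plate_a_center 0.96 [210.7, 178.9] 476 [0.57  0.319 0.01 ]
side plate_a_center 0.96 [305.5, 213.1] 464 [0.624 0.024 0.01 ]
side plate_a_center 0.95 [270.3, 247.3] 652 [ 0.469 -0.001  0.01 ]
side plate_a_center 0.47 [342.8, 228.4] 134 [ 0.636 -0.081  0.01 ]
side plate_base_center 0.86 [333.1, 285.7] 748 [ 0.467 -0.182  0.01 ]
side pad 0.67 [322.8, 295.9] 1097 [ 0.43  -0.184  0.01 ]
side rack 0.57 [226.9, 206.8] 1469 [0.511 0.189 0.01 ]
side specimen 0.19 [176.5, 224.3] 331 [0.379 0.226 0.01 ]
side round_block 0.86 [214.4, 249.6] 343 [0.378 0.087 0.01 ]
side brush 0.59 [173.3, 222.9] 327 [0.378 0.236 0.01 ]
```

Run:
```python
from h import *
import pickle
D=pickle.load(open("d0.pkl","rb"))
w=capture("wrist"); s=read_state()
Rm=cv2.Rodrigues(w["rvec"])[0]; o=-Rm.T@w["tvec"].ravel()
print("cam in tool",s["tcp_rot"].T@(o-s["position"]), (s["tcp_rot"].T@Rm.T).round(3))
a=D["scene"]["pixels"][120:340,130:430]; b=D["side"]["pixels"][150:350,130:430]
cv2.imwrite("pics/za.png",cv2.resize(a[:,:,::-1],None,fx=2.6,fy=2.6,interpolation=cv2.INTER_CUBIC))
cv2.imwrite("pics/zb.png",cv2.resize(b[:,:,::-1],None,fx=2.6,fy=2.6,interpolation=cv2.INTER_CUBIC))
```

```text
cam in tool [-0.16127936  0.07126283 -0.00042205] [[-0.    -0.261  0.965]
 [-0.    -0.965 -0.261]
 [ 1.    -0.     0.   ]]
```

View pics/za.png

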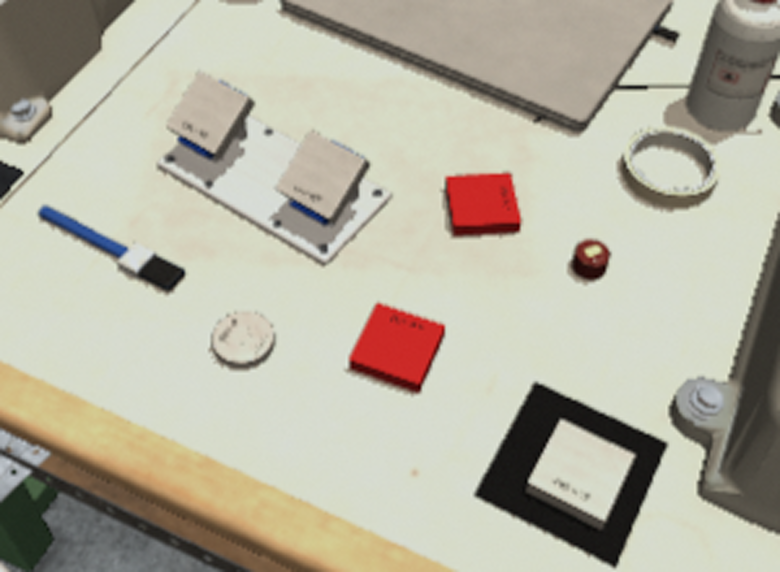

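View pics/zb.png

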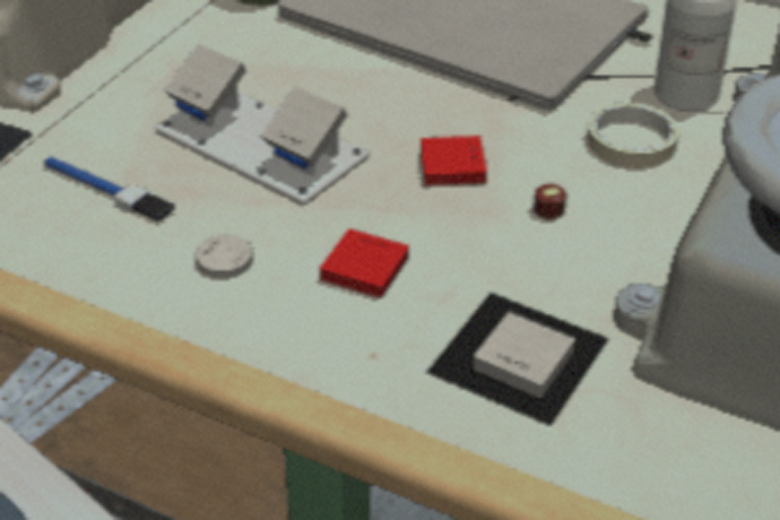

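Run:
```python
from h import *
import pickle
D=pickle.load(open("d0.pkl","rb"))
A=D["scene"];B=D["side"]
fa=lambda p:(p[0]/2.6-.3+130,p[1]/2.6-.3+120)
fb=lambda p:(p[0]/2.6-.3+130,p[1]/2.6-.3+150)
def sh(t,c,f,pts,z):
    P=np.array([onz(c,f(p),z)[:2] for p in pts]); print(t,P.round(4).tolist(),"len",np.linalg.norm(np.roll(P,-1,0)-P,axis=1).round(4),"c",P.mean(0).round(4))
    e=np.roll(P,-1,0)-P; print("  yaw",np.degrees(np.arctan2(e[:,1],e[:,0])).round(1))
sh("pad",A,fa,[(537,383),(665,444),(614,565),(477,494)],.003)
sh("pad",B,fb,[(491,293),(606,339),(550,423),(430,372)],.003)
sh("base",A,fa,[(560,421),(635,455),(603,519),(531,482)],.019)
sh("base",B,fb,[(511,311),(575,344),(540,386),(475,350)],.019)
sh("rack",A,fa,[(158,163),(325,262),(392,195)],.008)
sh("rack",B,fb,[(158,128),(303,202),(369,153)],.008)
sh("press",A,fa,[(703,490)],.0);sh("press",B,fb,[(636,370)],.0)
sh("bolt",A,fa,[(672,400)],.01)
for t in ["specimen","round_block","brush"]: print(t,onz(A,D["scene",t][0]["at"],.01))
```

```text
pad [[0.5108, -0.11], [0.5301, -0.2141], [0.4248, -0.2351], [0.405, -0.1307]] len [0.1059 0.1073 0.1063 0.1079] c [ 0.4677 -0.1725]
  yaw [ -79.5 -168.7  100.8   11. ]
pad [[0.5095, -0.1096], [0.529, -0.2139], [0.425, -0.2346], [0.4043, -0.1321]] len [0.1062 0.106  0.1046 0.1076] c [ 0.4669 -0.1726]
  yaw [ -79.4 -168.7  101.4   12.1]
base [[0.4855, -0.1462], [0.498, -0.2038], [0.4406, -0.2128], [0.4307, -0.1582]] len [0.0589 0.0581 0.0554 0.0561] c [ 0.4637 -0.1803]
  yaw [ -77.7 -171.1  100.3   12.4]
base [[0.4891, -0.146], [0.493, -0.2073], [0.4377, -0.2143], [0.4343, -0.1528]] len [0.0614 0.0557 0.0616 0.0551] c [ 0.4635 -0.1801]
  yaw [ -86.4 -172.8   93.1    7.1]
rack [[0.4729, 0.2906], [0.4881, 0.0952], [0.5846, 0.1014]] len [0.196  0.0966 0.2197] c [0.5152 0.1624]
  yaw [-85.5   3.7 120.5]
rack [[0.4728, 0.287], [0.4859, 0.0939], [0.5833, 0.1016]] len [0.1935 0.0977 0.2159] c [0.514  0.1609]
  yaw [-86.1   4.5 120.8]
press [[0.5173, -0.2543]] len [0.] c [ 0.5173 -0.2543]
  yaw [0.]
press [[0.5186, -0.2502]] len [0.] c [ 0.5186 -0.2502]
  yaw [0.]
bolt [[0.5624, -0.1997]] len [0.] c [ 0.5624 -0.1997]
  yaw [0.]
specimen [ 0.63965011 -0.0718586   0.01      ]
round_block [0.3852363 0.0912195 0.01     ]
brush [0.38040518 0.23998112 0.01      ]
```

Run:
```python
from h import *
import pickle
D=pickle.load(open("d0.pkl","rb"))
A=D["scene"];B=D["side"]
fa=lambda p:(p[0]/2.6-.3+130,p[1]/2.6-.3+120)
fb=lambda p:(p[0]/2.6-.3+130,p[1]/2.6-.3+150)
yaw=np.radians(4.2)
Rr=R.from_euler("z",yaw).as_matrix(); n=Rr@np.array([-.5,0,.866])
o=np.array([.528,.195,0])
for t,c,f,pt in [("b",A,fa,(324,172)),("b",B,fb,(304,121)),("a",A,fa,(208,110)),("a",B,fb,(204,78))]:
    top=onz(c,f(pt),.0611); cen=top-n*.008; print(t,cen.round(4),"rack frame",(Rr.T@(cen-o)).round(4))
```

```text
b [0.5337 0.1324 0.0542] rack frame [ 0.0011 -0.0628  0.0542]
b [0.5305 0.131  0.0542] rack frame [-0.0022 -0.064   0.0542]
a [0.5216 0.2624 0.0542] rack frame [-0.0015  0.0677  0.0542]
a [0.5171 0.2569 0.0542] rack frame [-0.0063  0.0625  0.0542]
```

```bash
cat >> h.py <<'E'
def delta(p,Rt,s=None):
    s=s or read_state()
    t=s["tcp_rot"].T@(np.asarray(p)-s["position"]); r=np.degrees(R.from_matrix(s["tcp_rot"].T@Rt).as_rotvec())
    return t.round(4).tolist(),r.round(2).tolist()
def tilt(yaw,deg=30):  # tool for rack; yaw rack deg
    Rr=R.from_euler("z",yaw,degrees=True).as_matrix(); a=np.radians(deg)
    x=Rr@np.array([np.sin(a),0,-np.cos(a)]); z=Rr@np.array([0,1.,0]); return np.column_stack([x,np.cross(z,x),z])
def down(yaw):  # tool z at yaw
    x=np.array([0,0,-1.]); a=np.radians(yaw); z=np.array([np.cos(a),np.sin(a),0]); return np.column_stack([x,np.cross(z,x),z])
E
python3 - <<'E'
from h import *
T=tilt(4.2); print(delta(np.array([.532,.130,.054])-.12*T[:,0],T))
E
```

```text
([0.0646, -0.4017, -0.3468], [-23.46, -6.29, -29.56])
```

Call:
{"fn": "play_rows", "kwargs": {
  "rows": [
    [[0.065,-0.402,-0.347,-23.5,-6.3,-29.6,0.087],[0.065,-0.402,-0.347,-23.5,-6.3,-29.6,0.087],[0.065,-0.402,-0.347,-23.5,-6.3,-29.6,0.087],[0.065,-0.402,-0.347,-23.5,-6.3,-29.6,0.087],[0.065,-0.402,-0.347,-23.5,-6.3,-29.6,0.087],[0.065,-0.402,-0.347,-23.5,-6.3,-29.6,0.087],[0.065,-0.402,-0.347,-23.5,-6.3,-29.6,0.087],[0.065,-0.402,-0.347,-23.5,-6.3,-29.6,0.087],[0.065,-0.402,-0.347,-23.5,-6.3,-29.6,0.087],[0.065,-0.402,-0.347,-23.5,-6.3,-29.6,0.087],[0.065,-0.402,-0.347,-23.5,-6.3,-29.6,0.087],[0.065,-0.402,-0.347,-23.5,-6.3,-29.6,0.087]]
  ]
}}

```text
time_s: 2.2
position: [0.4751, 0.1275, 0.1568]
tcp_rot: [[0.503, -0.862, -0.059], [0.017, -0.058, 0.998], [-0.864, -0.503, -0.015]]
force: [0.3, -0.2, 0.5]
opening: 1.0
```

Run:
```python
from h import *
import pickle
w=capture("wrist"); s=read_state(); pickle.dump((w,s),open("w1.pkl","wb"))
print(s["time_s"],s["position"],s["joint_positions"].round(1),s["qvel"].round(1))
T=tilt(4.2); print(delta(np.array([.532,.130,.054])-.12*T[:,0],T,s))
im=w["pixels"][:,:,::-1].copy(); cv2.imwrite("pics/w1.png",im)
```

```text
2.25 [0.47349699 0.12923211 0.156778  ] [ 2.200e+00  2.260e+01  1.272e+02 -5.760e+01  1.000e-01 -3.390e+01] [ 3.5 -0.9  2.  -2.6 -0.2  3.6]
([-0.0017, 0.0008, -0.0036], [-0.19, -1.04, 0.14])
```

View pics/w1.png

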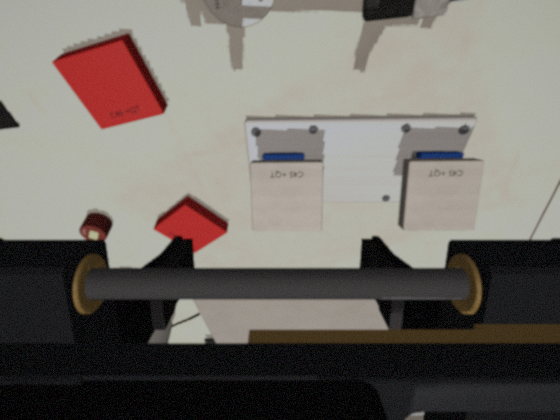

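Run:
```python
from h import *
s=read_state()
print(s["position"],s["joint_positions"].round(2))
print(delta([.53,.13,.22],down(60),s))
```

```text
[0.47349699 0.12923211 0.156778  ] [ 2.2300e+00  2.2650e+01  1.2717e+02 -5.7620e+01  6.0000e-02 -3.3900e+01]
([-0.0263, -0.0805, -0.0036], [32.94, 8.05, 29.51])
```

Call:
{"fn": "play_rows", "kwargs": {
  "rows": [
    [[-0.026,-0.08,-0.004,0,0,30,0.087],[-0.026,-0.08,-0.004,0,0,30,0.087],[-0.026,-0.08,-0.004,0,0,30,0.087],[-0.026,-0.08,-0.004,0,0,30,0.087],[-0.026,-0.08,-0.004,0,0,30,0.087],[-0.026,-0.08,-0.004,0,0,30,0.087],[-0.026,-0.08,-0.004,0,0,30,0.087],[-0.026,-0.08,-0.004,0,0,30,0.087],[-0.026,-0.08,-0.004,0,0,30,0.087]]
  ]
}}

```text
time_s: 3.15
position: [0.5254, 0.1324, 0.2184]
tcp_rot: [[0.0, -0.998, -0.067], [-0.015, -0.067, 0.998], [-1.0, 0.001, -0.015]]
force: [0.5, -0.5, 0.2]
opening: 0.999
```

Run:
```python
from h import *
import pickle
w=capture("wrist"); s=read_state(); pickle.dump((w,s),open("w2.pkl","wb"))
print(s["time_s"],s["position"],s["joint_positions"].round(1),s["qvel"].round(1)); print(s["tcp_rot"].round(3))
print(delta([.53,.13,.2],down(4),s))
cv2.imwrite("pics/w2.png",w["pixels"][:,:,::-1])
```

```text
3.2 [0.52541122 0.13236308 0.21853271] [  2.8  24.2  94.2  -1.   61.6 -90.6] [-0.2 -0.1 -0.6  0.1  0.5 -0.3]
[[ 0.    -0.998 -0.067]
 [-0.015 -0.067  0.998]
 [-1.     0.001 -0.015]]
([0.0186, -0.0044, -0.0024], [89.83, -0.69, 0.64])
```

View pics/w2.png

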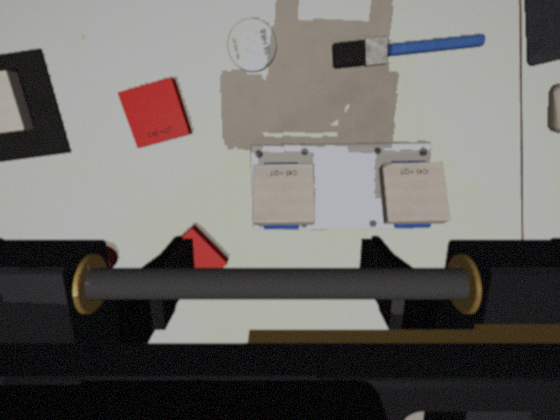

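```bash
cat > kin.py <<'E'
import numpy as np
from scipy.spatial.transform import Rotation as R
from scipy.optimize import least_squares
def fk(q,p):
    h,L1,L2,d,lat,a,e=p
    q=np.radians(q)
    Rz=lambda t:R.from_euler("z",t).as_matrix(); Ry=lambda t:R.from_euler("y",t).as_matrix()
    A=Rz(q[0]); B=A@Ry(q[1]); C=B@Ry(q[2]); D=C@Rz(q[3])@Ry(q[4])@Rz(q[5])
    pos=A@np.array([a,lat,h])+B@np.array([0,0,L1])+C@np.array([e,0,L2])+D@np.array([0,0,d])
    T=D@np.array([[0,1,0],[0,0,1],[1,0,0]]).astype(float)  # placeholder cols
    return pos,D
E
python3 - <<'E'
from kin import *
import pickle
S=[dict(joint_positions=np.array([59.96,30.28,82.158,-.002,67.69,-10.2286]),position=np.array([.21143,.58735,.22155]),tcp_rot=np.array([[-1.09268607e-03, -9.40821373e-01,  3.38901093e-01],
       [-1.95807775e-03,  3.38902658e-01,  9.40819406e-01],[-9.99997486e-01,  3.64425572e-04, -2.21251561e-03]])),pickle.load(open("w1.pkl","rb"))[1],pickle.load(open("w2.pkl","rb"))[1]]
for s in S:
    D=fk(s["joint_positions"],[0]*7)[1]; print((D.T@s["tcp_rot"]).round(3).tolist())
p0=np.array([.15,.4,.4,.2,.11,0,0])
f=lambda p:np.concatenate([(fk(s["joint_positions"],p)[0]-s["position"])*1e3 for s in S]+[(p-p0)[5:]*100,(p-p0)[:4]*5])
r=least_squares(f,p0); print(r.x.round(4),r.fun.round(2))
E
```

```text
[[0.0, 0.0, -1.0], [-0.0, 1.0, 0.0], [1.0, 0.0, 0.0]]
[[-0.0, 0.0, -1.0], [-0.0, 1.0, 0.0], [1.0, 0.0, -0.0]]
[[-0.0, 0.0, -1.0], [0.0, 1.0, 0.0], [1.0, -0.0, -0.0]]
[0.0481 0.6548 0.3242 0.2158 0.1105 0.0068 0.0599] [-0.11 -1.13 -2.89  0.4  -0.37 -1.35  0.53  0.89  4.25  0.68  5.99 -0.51
  1.27 -0.38  0.08]
```

Run:
```python
from h import *
import pickle
w=pickle.load(open("w2.pkl","rb"))[0]
z=lambda a:cv2.resize(a[:,:,::-1],None,fx=3.5,fy=3.5,interpolation=cv2.INTER_CUBIC)
cv2.imwrite("pics/w2z.png",z(w["pixels"][130:240,240:460]))
w=pickle.load(open("w1.pkl","rb"))[0]
cv2.imwrite("pics/w1z.png",cv2.resize(w["pixels"][105:240,240:490][:,:,::-1],None,fx=3,fy=3,interpolation=cv2.INTER_CUBIC))
```

```text
(no output)
```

View pics/w2z.png

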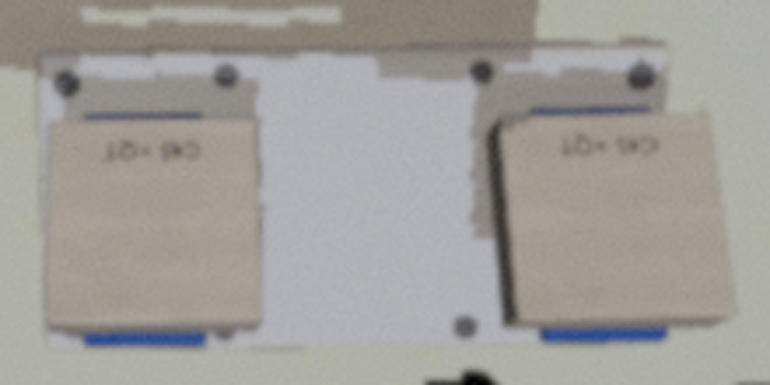

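View pics/w1z.png

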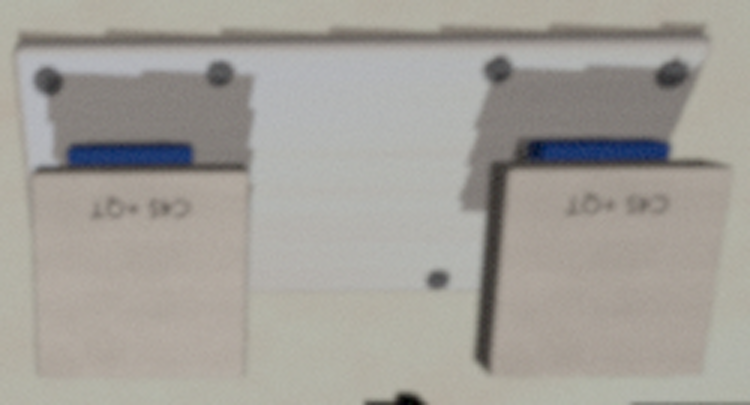

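Run:
```python
from h import *
import pickle
from scipy.optimize import least_squares
w1=pickle.load(open("w1.pkl","rb"))[0];w2=pickle.load(open("w2.pkl","rb"))[0]
L=np.array([[-.03,-.03,.008],[-.03,.03,.008],[.03,.03,.008],[.03,-.03,.008]])
f2=lambda P:np.array(P)/3.5-.35+[240,130]; f1=lambda P:np.array(P)/3-.33+[240,105]
for n,p2,p1 in [("b",[(51,120),(256,120),(259,324),(48,324)],[(34,172),(247,170),(245,375),(38,376)]),
 ("a",[(499,124),(709,112),(735,316),(517,324)],[(508,166),(731,168),(703,376),(492,373)])]:
  for use in ("12","2","1"):
    def f(v):
        M=R.from_euler("ZY",[v[3],v[4]],degrees=True).as_matrix(); P=L@M.T+v[:3]
        o=[]
        if "2" in use:o.append((proj(w2,P)-f2(p2)).ravel())
        if "1" in use:o.append((proj(w1,P)-f1(p1)).ravel())
        return np.concatenate(o)
    r=least_squares(f,[.53,.13 if n=="b" else .26,.054,4,-30],x_scale=[.01,.01,.01,1,1]); print(n,use,r.x.round(4),np.abs(r.fun).max().round(2))
# rack foot corner in w2
for uv in [(38,50),(667,45),(47,347)]:
    print(onz(w2,f2([uv])[0],.008))
```

```text
b 12 [  0.5327   0.1373   0.0482   4.325  -29.0308] 1.19
b 2 [  0.5334   0.137    0.0426   3.9915 -24.4298] 0.05
b 1 [  0.5359   0.1378   0.0455   4.6662 -33.0944] 0.43
a 12 [  0.5226   0.2674   0.0481   5.0866 -29.9325] 1.39
a 2 [  0.5233   0.2688   0.043    6.4854 -25.6859] 0.74
a 1 [  0.5237   0.2686   0.0473   3.9538 -32.609 ] 0.67
[0.48757959 0.0977191  0.008     ]
[0.47281966 0.29287858 0.008     ]
[0.58562925 0.1052609  0.008     ]
```

Run:
```python
from h import *
import pickle
from scipy.optimize import least_squares
w1=pickle.load(open("w1.pkl","rb"))[0];w2=pickle.load(open("w2.pkl","rb"))[0]
D=pickle.load(open("d0.pkl","rb"))
L=np.array([[-.03,-.03,.008],[-.03,.03,.008],[.03,.03,.008],[.03,-.03,.008]])
f2=lambda P:np.array(P)/3.5-.35+[240,130]; f1=lambda P:np.array(P)/3-.33+[240,105]
for n,p2,p1 in [("b",[(51,120),(256,120),(259,324),(48,324)],[(34,172),(247,170),(245,375),(38,376)]),
 ("a",[(499,124),(709,112),(735,316),(517,324)],[(508,166),(731,168),(703,376),(492,373)])]:
  for use in ("12","2","1"):
    def f(v):
        M=R.from_euler("ZY",[v[2],-30],degrees=True).as_matrix(); P=L@M.T+np.r_[v[:2],.0542]
        o=[]
        if "2" in use:o.append((proj(w2,P)-f2(p2)).ravel())
        if "1" in use:o.append((proj(w1,P)-f1(p1)).ravel())
        return np.concatenate(o)
    r=least_squares(f,[.53,.13 if n=="b" else .26,4],x_scale=[.01,.01,1]); print(n,use,r.x.round(4),np.abs(r.fun).max().round(2),(R.from_euler("Z",4.3,degrees=True).as_matrix()[:2,:2].T@(r.x[:2]-[.529,.199])).round(4))
    for cam in ("scene","side"):
        c=D[cam]; im=c["pixels"].copy()
        M=R.from_euler("ZY",[r.x[2],-30],degrees=True).as_matrix(); uv=proj(c,L@M.T+np.r_[r.x[:2],.0542]); 
        if use=="12": print(cam,uv.round(1).tolist())
```

```text
b 12 [0.5296 0.137  4.3194] 3.22 [-0.004  -0.0619]
scene [[255.2, 203.6], [234.0, 191.4], [248.0, 168.7], [269.4, 180.2]]
side [[247.2, 209.8], [228.7, 201.0], [242.2, 181.6], [260.8, 189.8]]
b 2 [0.5312 0.1368 3.9731] 1.38 [-0.0024 -0.0622]
b 1 [0.5276 0.1371 4.6707] 1.92 [-0.0061 -0.0617]
a 12 [0.5196 0.2643 4.8965] 3.83 [-0.0045  0.0658]
scene [[211.5, 178.5], [192.3, 167.7], [205.7, 146.1], [225.1, 156.4]]
side [[208.9, 191.6], [192.1, 183.7], [205.2, 165.4], [222.1, 172.7]]
a 2 [0.5215 0.2642 5.448 ] 1.65 [-0.0026  0.0655]
a 1 [0.5175 0.2637 4.3719] 1.93 [-0.0067  0.0654]
```

Call:
{"fn": "play_rows", "kwargs": {
  "rows": [
    [[0,0,0,85,0,0,0.087],[0,0,0,85,0,0,0.087],[0,0,0,85,0,0,0.087],[0,0,0,85,0,0,0.087],[0,0,0,85,0,0,0.087],[0,0,0,85,0,0,0.087],[0,0,0,85,0,0,0.087],[0,0,0,85,0,0,0.087],[0,0,0,85,0,0,0.087],[0,0,0,85,0,0,0.087]]
  ]
}}

```text
time_s: 4.2
position: [0.5261, 0.1321, 0.219]
tcp_rot: [[0.002, -0.147, 0.989], [-0.015, 0.989, 0.147], [-1.0, -0.015, -0.001]]
force: [-0.7, -0.0, 0.8]
opening: 1.0
```

Run:
```python
from h import *
s=read_state()
print(s["position"],s["joint_positions"].round(2))
print(delta([.532,.134,.2],down(-85.7),s))
```

```text
[0.52610519 0.13211009 0.21900787] [ 2.77 24.18 94.12 -0.96 61.65 -5.25]
([0.019, 0.0013, 0.0061], [94.17, 0.67, 0.67])
```

Call:
{"fn": "play_rows", "kwargs": {
  "rows": [
    [[0.009,0.001,0.006,94.2,0.7,0.7,0.087],[0.009,0.001,0.006,94.2,0.7,0.7,0.087],[0.009,0.001,0.006,94.2,0.7,0.7,0.087],[0.009,0.001,0.006,94.2,0.7,0.7,0.087],[0.009,0.001,0.006,94.2,0.7,0.7,0.087],[0.009,0.001,0.006,94.2,0.7,0.7,0.087],[0.009,0.001,0.006,94.2,0.7,0.7,0.087],[0.009,0.001,0.006,94.2,0.7,0.7,0.087],[0.009,0.001,0.006,94.2,0.7,0.7,0.087],[0.009,0.001,0.006,94.2,0.7,0.7,0.087],[0.009,0.001,0.006,94.2,0.7,0.7,0.087],[0.009,0.001,0.006,94.2,0.7,0.7,0.087]]
  ]
}}

```text
time_s: 5.4
position: [0.5321, 0.1338, 0.2101]
tcp_rot: [[-0.0, 0.997, 0.08], [0.001, 0.08, -0.997], [-1.0, -0.0, -0.001]]
force: [-0.7, 0.2, 0.2]
opening: 1.001
```

Run:
```python
from h import *
import pickle
w=capture("wrist"); s=read_state(); pickle.dump((w,s),open("w3.pkl","wb"))
print(s["time_s"],s["position"],s["joint_positions"].round(2),s["qvel"].round(1))
cv2.imwrite("pics/w3.png",w["pixels"][:,:,::-1])
cv2.imwrite("pics/w3z.png",cv2.resize(w["pixels"][90:250,60:340][:,:,::-1],None,fx=2.8,fy=2.8,interpolation=cv2.INTER_CUBIC))
```

```text
5.45 [0.53236601 0.13378012 0.21015301] [2.410e+00 2.526e+01 9.387e+01 5.000e-02 6.088e+01 8.762e+01] [-0.1  0.2 -0.5  0.1  0.4 -1.1]
```

View pics/w3.png

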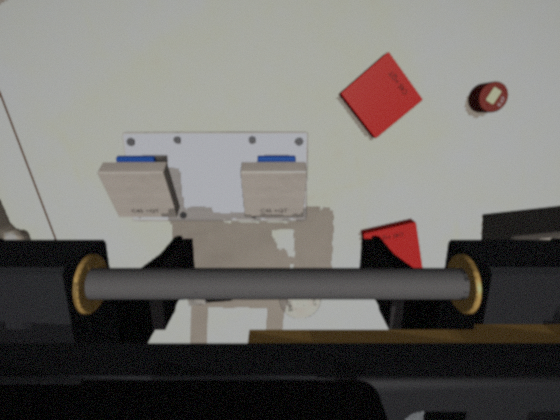

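View pics/w3z.png

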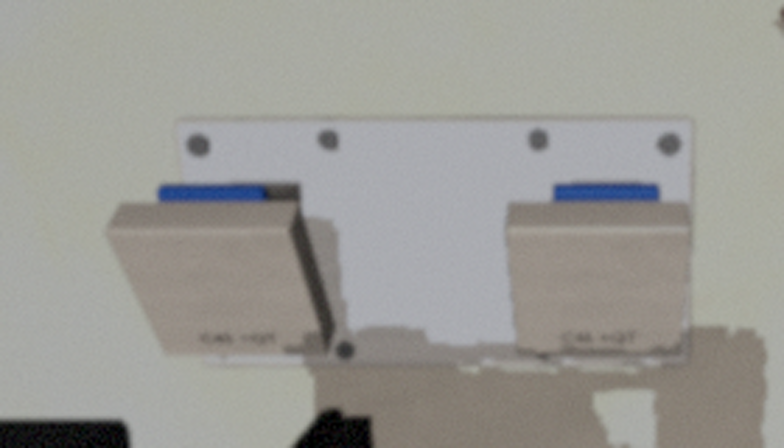

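```bash
cat > fitp.py <<'E'
from h import *
import pickle
from scipy.optimize import least_squares
W={i:pickle.load(open(f"w{i}.pkl","rb"))[0] for i in (1,2,3)}
f={2:lambda P:np.array(P)/3.5-.35+[240,130],1:lambda P:np.array(P)/3-.33+[240,105],3:lambda P:np.array(P)/2.8-.33+[60,90]}
h=.03;t=.008
L4=np.array([[-h,-h,t],[-h,h,t],[h,h,t],[h,-h,t]])
L6=np.array([[h,h,t],[h,-h,t],[-h,-h,t],[-h,h,t],[h,h,-t],[h,-h,-t]])
obs={"b":{2:[(51,120),(256,120),(259,324),(48,324)],1:[(34,172),(247,170),(245,375),(38,376)],3:[(506,228),(691,230),(687,355),(517,356),(506,204),(690,203)]},
"a":{2:[(499,124),(709,112),(735,316),(517,324)],1:[(508,166),(731,168),(703,376),(492,373)],3:[(110,232),(292,232),(328,353),(165,353),(124,205),(300,203)]}}
for n in obs:
  for use in ([1,2,3],[2,3],[3]):
   for free in (0,1):
    def g(v):
        v=np.r_[v,.0542,-30][:5] if not free else v
        M=R.from_euler("ZY",[v[2],v[4]],degrees=True).as_matrix()
        return np.concatenate([(proj(W[i],(L6 if i==3 else L4)@M.T+np.r_[v[:2],v[3]])-f[i](obs[n][i])).ravel() for i in use])
    x0=[.53,.13 if n=="b" else .26,4]+([.054,-30] if free else [])
    r=least_squares(g,x0,x_scale=[.01,.01,1]+([.01,1] if free else [])); print(n,use,r.x.round(4),np.abs(r.fun).max().round(2))
for uv in [(180,118),(692,118),(692,362)]: print(onz(W[3],f[3]([uv])[0],.008).round(4))
E
python3 fitp.py
```

```text
b [1, 2, 3] [0.5305 0.1368 4.5384] 3.8
b [1, 2, 3] [  0.5313   0.1368   4.5395   0.0503 -30.402 ] 2.34
b [2, 3] [0.5314 0.1366 4.5699] 1.73
b [2, 3] [  0.5315   0.1366   4.5679   0.0525 -30.9707] 1.9
b [3] [0.5315 0.1363 5.0188] 1.53
b [3] [  0.5312   0.1363   5.0152   0.0517 -30.785 ] 1.48
a [1, 2, 3] [0.5202 0.2641 4.5482] 4.12
a [1, 2, 3] [  0.521    0.2656   4.3212   0.0503 -31.3821] 3.08
a [2, 3] [0.5212 0.2637 4.6964] 2.62
a [2, 3] [  0.5213   0.2645   4.4448   0.052  -31.705 ] 2.5
a [3] [0.5211 0.2635 4.3256] 2.29
a [3] [  0.5183   0.2687   4.2999   0.0413 -30.8669] 1.24
[0.5722 0.2996 0.008 ]
[0.5877 0.1061 0.008 ]
[0.4913 0.0961 0.008 ]
```

Run:
```python
from kin import *
import pickle
A=[[59.96,30.28,82.158,-.002,67.69,-10.2286, .21143,.58735,.22155],[2.77,24.18,94.12,-.96,61.65,-5.25,.52610519,.13211009,.21900787]]
for i in (1,2,3):
    s=pickle.load(open(f"w{i}.pkl","rb"))[1]; A.append(list(s["joint_positions"])+list(s["position"]))
A=np.array(A); np.save("kd.npy",A)
p0=np.array([.15,.4,.4,.2,.11,0,0])
for wt in (1,10,50):
  f=lambda p:np.concatenate([(fk(a[:6],p)[0]-a[6:])*1e3 for a in A]+[(p-p0)[5:]*wt,(p-p0)[:4]*wt/10])
  r=least_squares(f,p0); print(r.x.round(4),np.abs(r.fun[:15]).reshape(5,3).max(1).round(2),r.x[3])
```

```text
[ 2.740e-01  5.882e-01  3.917e-01  3.055e-01  1.110e-01 -1.000e-04
  1.141e-01] [0.01 0.03 0.01 0.02 0.01] 0.3054745373641361
[0.2715 0.5889 0.3909 0.3045 0.111  0.     0.1135] [0.06 0.04 0.02 0.03 0.02] 0.304450715588447
[0.2189 0.6032 0.3744 0.2833 0.1109 0.0027 0.1008] [1.19 0.57 0.53 0.57 0.57] 0.28330731955806093
```

```bash
cat >> kin.py <<'E'
P=np.array([.274,.5882,.3917,.3055,.111,-.0001,.1141])
K=np.array([[0,0,-1.],[0,1,0],[1,0,0]])
def ik(p,T,q0):
    def f(q):
        x,D=fk(q,P); return np.r_[(x-p)*1e3,R.from_matrix((D@K).T@T).as_rotvec()*500]
    r=least_squares(f,q0); return r.x.round(1),np.abs(r.fun).max().round(2)
E
cat >> h.py <<'E'
def gr(cen,yaw_jaw,n,theta,side):
    """tool frame for plate centre cen, normal n, jaw z at yaw (horizontal), leaning theta deg from plate normal toward tool y*side"""
    a=np.radians(yaw_jaw); z=np.array([np.cos(a),np.sin(a),0]); 
    y0=np.cross(z,-n); th=np.radians(theta)
    u=np.cos(th)*n+np.sin(th)*y0*side   # tool up
    x=-u; y=np.cross(z,x); T=np.column_stack([x,y,z])
    nc=-.007+.0095*np.sin(th); mid=(nc+.008)/2
    tcp=cen+n*nc-y0*side*(mid-nc)*np.tan(th)
    return tcp,T
E
python3 - <<'E'
from h import *
from kin import *
n=R.from_euler("ZY",[4.5,-30],degrees=True).as_matrix()[:,2]
qr=np.array([2,40,95,0,40,88.])
for th in (30,25,20,15,10,5):
    for nm,c in (("b",[.5315,.1355,.0535]),("a",[.5212,.264,.0535])):
      for back in (0,.1):
        p,T=gr(np.array(c),-85.5,n,th,1); 
        print(th,nm,back,ik(p-back*T[:,0],T,qr),(T[:,0]).round(2))
    for z in (.027,.043,.12):
      for yj,sd in ((10,1),(-80,1)):
        p,T=gr(np.array([.464,-.18,z]),yj,np.array([0,0,1.]),th,sd)
        print("   base",z,yj,ik(p,T,[-35,35,95,0,60,-40. if yj==10 else 50]),T[:,0].round(2))
E
```

```text
30 b 0 (array([  2.6,  39.3, 100.9,  -0. ,  39.9,  88.1]), np.float64(0.0)) [-0. -0. -1.]
30 b 0.1 (array([ 2.6, 29.9, 97.4, -0. , 52.7, 88.1]), np.float64(0.0)) [-0. -0. -1.]
30 a 0 (array([ 15.9,  41. ,  95.6,  -0. ,  43.5, 101.4]), np.float64(0.0)) [-0. -0. -1.]
30 a 0.1 (array([ 15.9,  32.3,  92.2,  -0. ,  55.5, 101.4]), np.float64(0.0)) [-0. -0. -1.]
   base 0.027 10 (array([-18.9,  44. , 117.5, -84. ,  26.1,  50.8]), np.float64(0.0)) [ 0.09 -0.49 -0.87]
   base 0.027 -80 (array([-24.3,  49.3,  89.1, -17.7,  68.1,  66.2]), np.float64(0.0)) [-0.49 -0.09 -0.87]
   base 0.043 10 (array([-18.9,  41.9, 117.3, -79.4,  26.4,  45.7]), np.float64(0.0)) [ 0.09 -0.49 -0.87]
   base 0.043 -80 (array([-24.3,  47.8,  89. , -17.5,  69.6,  65.7]), np.float64(0.0)) [-0.49 -0.09 -0.87]
   base 0.12 10 (array([-18.9,  31.8, 115.6, -59. ,  30.7,  22.6]), np.float64(0.0)) [ 0.09 -0.49 -0.87]
   base 0.12 -80 (array([-24.3,  41.2,  87.7, -16.8,  77.2,  63.3]), np.float64(0.0)) [-0.49 -0.09 -0.87]
25 b 0 (array([  2.5,  38.3, 104.6,   0.3,  32. ,  87.8]), np.float64(0.0)) [ 0.09  0.01 -1.  ]
25 b 0.1 
[... 4315 characters left out ...]
.1, -27.2,  14.8, 131. ]), np.float64(0.0)) [ 0.42  0.03 -0.91]
   base 0.027 10 (array([-31.8,  40.3, 110.5,  -8.5,  26.1, -34.3]), np.float64(0.0)) [ 0.02 -0.09 -1.  ]
   base 0.027 -80 (array([-32. ,  41.4, 105.4,  -5.6,  37.1,  52.5]), np.float64(0.0)) [-0.09 -0.02 -1.  ]
   base 0.043 10 (array([-31.8,  38.4, 110.2,  -7.9,  28.3, -35. ]), np.float64(0.0)) [ 0.02 -0.09 -1.  ]
   base 0.043 -80 (array([-32. ,  39.6, 105.1,  -5.3,  39.1,  52.2]), np.float64(0.0)) [-0.09 -0.02 -1.  ]
   base 0.12 10 (array([-31.8,  29.8, 107.8,  -5.9,  39.2, -37.3]), np.float64(0.0)) [ 0.02 -0.09 -1.  ]
   base 0.12 -80 (array([-32. ,  31.7, 102.9,  -4.4,  49.2,  51. ]), np.float64(0.0)) [-0.09 -0.02 -1.  ]
```

Run:
```python
from h import *
from kin import *
s=read_state()
p,T=gr(np.array([.464,-.18,.043]),10,np.array([0,0,1.]),15,1)
p=p-.11*T[:,0]; print(p,delta(p,T,s),ik(p,T,[-35,35,95,0,60,-40]))
```

```text
[ 0.45934798 -0.15361711  0.14471062] ([0.0652, -0.0966, 0.2804], [-94.63, -12.5, -11.4]) (array([-23.9,  25.7, 111.4, -21.2,  36.4, -17.4]), np.float64(0.0))
```

Call:
{"fn": "play_rows", "kwargs": {
  "rows": [
    [[0.065,-0.097,0.28,-94.6,-12.5,-11.4,0.087],[0.065,-0.097,0.28,-94.6,-12.5,-11.4,0.087],[0.065,-0.097,0.28,-94.6,-12.5,-11.4,0.087],[0.065,-0.097,0.28,-94.6,-12.5,-11.4,0.087],[0.065,-0.097,0.28,-94.6,-12.5,-11.4,0.087],[0.065,-0.097,0.28,-94.6,-12.5,-11.4,0.087],[0.065,-0.097,0.28,-94.6,-12.5,-11.4,0.087],[0.065,-0.097,0.28,-94.6,-12.5,-11.4,0.087],[0.065,-0.097,0.28,-94.6,-12.5,-11.4,0.087],[0.065,-0.097,0.28,-94.6,-12.5,-11.4,0.087],[0.065,-0.097,0.28,-94.6,-12.5,-11.4,0.087],[0.065,-0.097,0.28,-94.6,-12.5,-11.4,0.087]]
  ]
}}

```text
time_s: 6.65
position: [0.4583, -0.1523, 0.1448]
tcp_rot: [[0.044, -0.168, 0.985], [-0.254, 0.951, 0.174], [-0.966, -0.258, -0.001]]
force: [0.0, 0.5, -1.4]
opening: 1.0
```

Run:
```python
from h import *
import pickle
w=capture("wrist"); s=read_state(); pickle.dump((w,s),open("w4.pkl","wb"))
c=capture("scene"); cv2.imwrite("pics/s4.png",c["pixels"][:,:,::-1])
print(s["time_s"],s["position"],s["joint_positions"].round(2),s["qvel"].round(1))
cv2.imwrite("pics/w4.png",w["pixels"][:,:,::-1])
```

```text
6.7 [ 0.45866167 -0.15244696  0.14493474] [-23.77  25.6  111.45 -21.2   36.43 -17.27] [-0.3  0.2 -1.4  0.8  0.9  3.7]
```

View pics/w4.png

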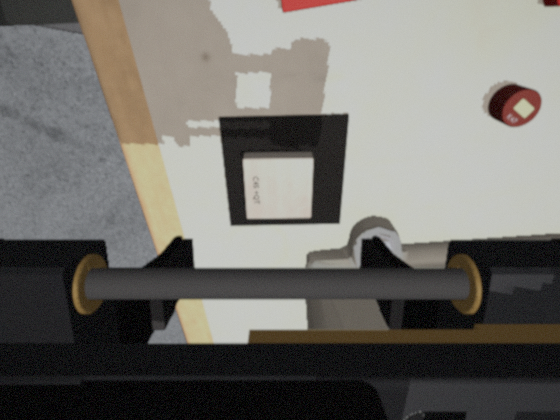

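View pics/s4.png

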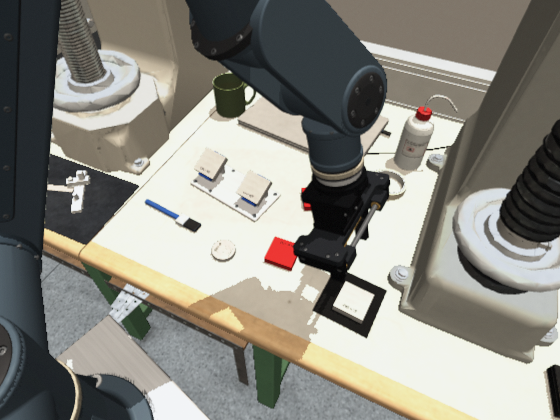

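Run:
```python
from h import *
import pickle
w=pickle.load(open("w4.pkl","rb"))[0]
cv2.imwrite("pics/w4z.png",cv2.resize(w["pixels"][100:240,205:365][:,:,::-1],None,fx=4.2,fy=4.2,interpolation=cv2.INTER_CUBIC))
```

```text
(no output)
```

View pics/w4z.png

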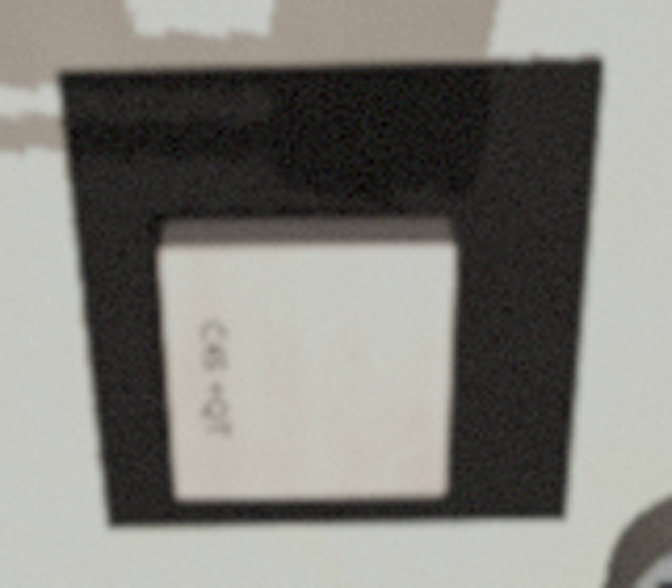

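Run:
```python
from h import *
import pickle
from scipy.optimize import least_squares
w=pickle.load(open("w4.pkl","rb"))[0]
g=lambda P:np.array(P)/4.2-.38+[205,100]
h=.03;t=.008
L=np.array([[-h,h,t],[h,h,t],[h,-h,t],[-h,-h,t],[-h,h,-t],[h,h,-t]])
o=g([(157,246),(457,242),(447,498),(174,502),(161,219),(456,215)])
for free in (0,1):
    f=lambda v:(proj(w,L@R.from_euler("z",v[2],degrees=True).as_matrix().T+np.r_[v[:2],v[3] if free else .011])-o).ravel()
    r=least_squares(f,[.464,-.18,10]+[.011]*free,x_scale=[.01,.01,1]+[.01]*free); print(r.x.round(4),r.fun.round(2))
P=np.array([onz(w,q,.003)[:2] for q in g([(60,73),(601,61),(564,517),(110,525)])]); print(P.round(4),P.mean(0),np.linalg.norm(np.roll(P,-1,0)-P,axis=1))
```

```text
[ 0.4641 -0.1783 10.7754] [ 0.18  0.28  0.15  0.35 -0.17 -0.18  0.32 -0.41  0.85 -0.2  -1.34 -0.1 ]
[ 0.4639 -0.1771 10.7754  0.0136] [-0.19  0.16  0.51  0.21  0.14  0.26  0.03  0.04  0.51 -0.38 -1.01 -0.3 ]
[[ 0.4046 -0.1277]
 [ 0.5101 -0.1066]
 [ 0.5315 -0.2123]
 [ 0.4259 -0.2333]] [ 0.46803289 -0.16997502] [0.10752726 0.10785135 0.10765356 0.10773915]
```

```bash
cat >> h.py <<'E'
nR=R.from_euler("ZY",[4.5,-30],degrees=True).as_matrix()[:,2]
GB=gr(np.array([.5315,.1355,.0535]),-85.5,nR,15,1)
GA=gr(np.array([.5212,.264,.0535]),-85.5,nR,15,1)
def base(z,yaw=10.7,c=(.464,-.179)): return gr(np.array([c[0],c[1],z]),yaw,np.array([0,0,1.]),15,1)
E
python3 - <<'E'
from h import *
from kin import *
p,T=GB; print(p,delta(p-.1*T[:,0],T), delta(p-.1*T[:,0]+[0,0,.06],T))
E
```

```text
[0.532313   0.13556398 0.04872709] ([-0.0709, 0.2648, 0.0952], [96.13, 0.02, 22.62]) ([-0.1289, 0.2493, 0.0953], [96.13, 0.02, 22.62])
```

Call:
{"fn": "play_rows", "kwargs": {
  "rows": [
    [[-0.071,0.265,0.095,96.1,0,22.6,0.087],[-0.071,0.265,0.095,96.1,0,22.6,0.087],[-0.071,0.265,0.095,96.1,0,22.6,0.087],[-0.071,0.265,0.095,96.1,0,22.6,0.087],[-0.071,0.265,0.095,96.1,0,22.6,0.087],[-0.071,0.265,0.095,96.1,0,22.6,0.087],[-0.071,0.265,0.095,96.1,0,22.6,0.087],[-0.071,0.265,0.095,96.1,0,22.6,0.087],[-0.071,0.265,0.095,96.1,0,22.6,0.087],[-0.071,0.265,0.095,96.1,0,22.6,0.087],[-0.071,0.265,0.095,96.1,0,22.6,0.087],[-0.071,0.265,0.095,96.1,0,22.6,0.087]]
  ]
}}

```text
time_s: 7.95
position: [0.5062, 0.1332, 0.1451]
tcp_rot: [[0.258, 0.963, 0.074], [0.02, 0.071, -0.997], [-0.966, 0.259, -0.001]]
force: [-0.1, -1.3, 0.3]
opening: 1.004
```

Call:
{"fn": "play_rows", "kwargs": {
  "rows": [
    [[0,0,0,0,0,0,0.087],[0,0,0,0,0,0,0.087]]
  ]
}}

```text
time_s: 8.15
position: [0.507, 0.1332, 0.1453]
tcp_rot: [[0.258, 0.963, 0.08], [0.02, 0.078, -0.997], [-0.966, 0.259, 0.001]]
force: [-0.8, 0.2, -0.1]
opening: 1.001
```

Run:
```python
from h import *
from kin import *
import pickle
w=capture("wrist"); s=read_state(); pickle.dump((w,s),open("w5.pkl","wb"))
p,T=GB; print(s["time_s"],s["position"],s["joint_positions"].round(1),delta(p,T,s))
im=w["pixels"].copy()
M=R.from_euler("ZY",[4.5,-30],degrees=True).as_matrix()
for c in ([.5315,.136,.0535],[.5212,.264,.0535]):
    for q in proj(w,PL@M.T+c): cv2.circle(im,tuple(np.round(q).astype(int)),2,(255,0,0),-1)
cv2.imwrite("pics/w5.png",im[:,:,::-1])
```

```text
8.2 [0.50716757 0.13327851 0.1453623 ] [  2.2  25.3 112.1   1.2  27.6  86.5] ([0.0999, -0.0007, -0.0004], [0.1, 0.03, -0.03])
```

View pics/w5.png

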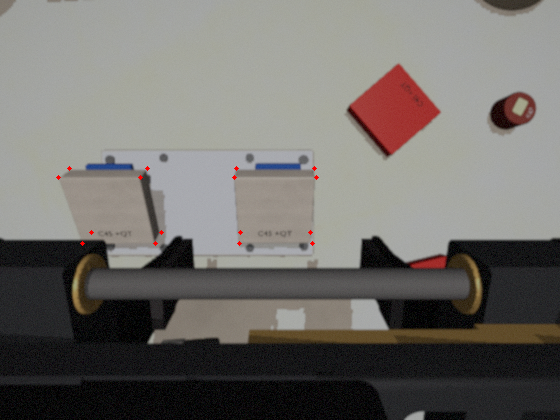

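Call:
{"fn": "play_rows", "kwargs": {
  "rows": [
    [[0.03,-0.001,0,0,0,0,0.087],[0.06,-0.001,0,0,0,0,0.087],[0.08,-0.001,0,0,0,0,0.087],[0.09,-0.001,0,0,0,0,0.087],[0.1,-0.001,0,0,0,0,0.087],[0.1,-0.001,0,0,0,0,0.087]]
  ]
}}

```text
time_s: 8.8
position: [0.5316, 0.1352, 0.0476]
tcp_rot: [[0.257, 0.963, 0.079], [0.02, 0.077, -0.997], [-0.966, 0.258, 0.001]]
force: [0.6, -0.6, -0.0]
opening: 0.998
```

Run:
```python
from h import *
w=capture("wrist"); s=read_state()
p,T=GB; print(s["time_s"],s["position"],delta(p,T,s),s["force"])
cv2.imwrite("pics/w6.png",w["pixels"][:,:,::-1])
c=capture("scene"); cv2.imwrite("pics/s6.png",cv2.resize(c["pixels"][110:260,150:350],None,fx=3.5,fy=3.5)[:,:,::-1])
```

```text
8.85 [0.53160206 0.13519122 0.04826407] ([-0.0003, 0.0008, -0.0003], [0.06, 0.03, 0.01]) [-0.22042699  0.62214683  0.63602936]
```

View pics/w6.png

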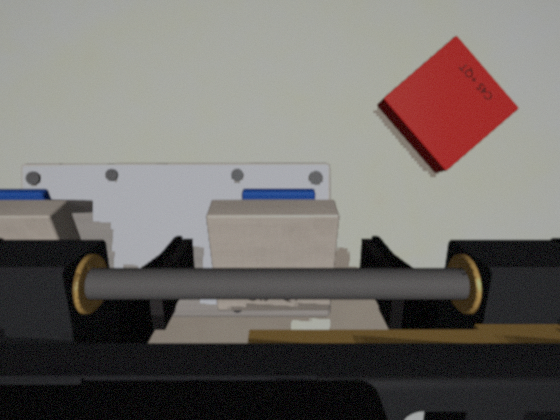

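View pics/s6.png

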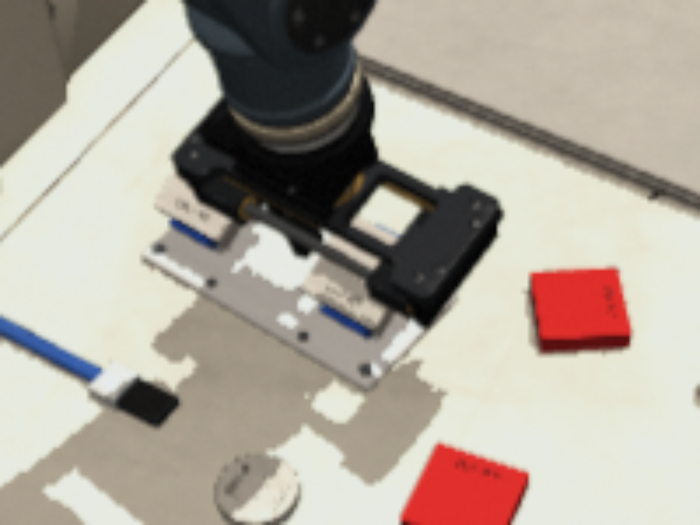

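Call:
{"fn": "play_rows", "kwargs": {
  "rows": [
    [[0,0,0,0,0,0,0.05],[0,0,0,0,0,0,0.05],[0,0,0,0,0,0,0.05],[0,0,0,0,0,0,0.05],[0,0,0,0,0,0,0.05],[0,0,0,0,0,0,0.05]]
  ]
}}

```text
time_s: 9.5
position: [0.5313, 0.1353, 0.0486]
tcp_rot: [[0.258, 0.963, 0.079], [0.02, 0.077, -0.997], [-0.966, 0.259, 0.001]]
force: [-1.6, 3.2, 3.9]
opening: 0.685
```

Call:
{"fn": "play_rows", "kwargs": {
  "rows": [
    [[-0.005,-0.0013,0,0,0,0,0.04],[-0.012,-0.0032,0,0,0,0,0.04],[-0.024,-0.0064,0,0,0,0,0.04],[-0.039,-0.0104,0,0,0,0,0.04],[-0.07,0,0,0,0,0,0.04],[-0.1,0,0,0,0,0,0.04],[-0.1,0,0,0,0,0,0.04]]
  ]
}}

```text
time_s: 10.2
position: [0.5057, 0.1333, 0.1483]
tcp_rot: [[0.263, 0.962, 0.079], [0.02, 0.077, -0.997], [-0.965, 0.264, 0.001]]
force: [-0.2, -0.6, -5.3]
opening: 0.688
```

Run:
```python
from h import *
from kin import *
import pickle
w=capture("wrist"); s=read_state(); pickle.dump((w,s),open("w7.pkl","wb"))
p,T=base(.043); p=p+[0,0,.1]; print(s["time_s"],s["position"],s["joint_positions"].round(1),s["opening"],s["force"],delta(p,T,s))
cv2.imwrite("pics/w7.png",w["pixels"][:,:,::-1])
```

```text
10.25 [0.50508047 0.13319277 0.14660544] [  2.2  25.  112.3   1.2  27.5  86.6] 0.6824887720203566 [-0.08386069 -0.13209649 -5.53317085] ([-0.009, -0.0654, 0.3096], [-97.03, 0.15, -22.6])
```

View pics/w7.png

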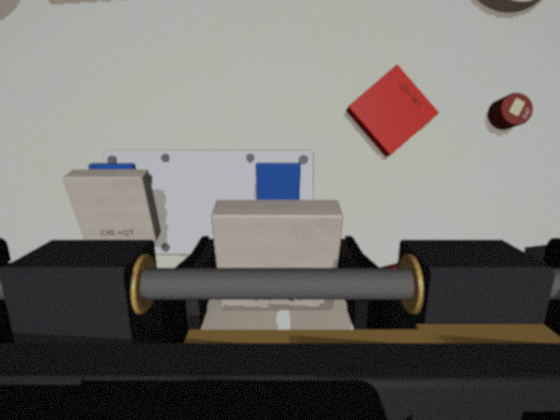

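```bash
cat >> h.py <<'E'
def hand_nominal():
    p,T=GB; M=np.column_stack([np.cross(-T[:,2],nR),-T[:,2],nR]) # plate axes: y=-jaw, z=n, x
    return T.T@(np.array([.5315,.1355,.0535])-p), T.T@M
E
python3 - <<'E'
from h import *
import pickle
w,s=pickle.load(open("w7.pkl","rb"))
c,M=hand_nominal(); print(c,M.round(3))
h=.03;t=.008
L=np.array([[h,h,t],[h,-h,t],[h,h,-t],[h,-h,-t],[-h,h,t],[-h,-h,t]])
def pr(d,rot=0):
    Mr=M@R.from_euler("y",rot,degrees=True).as_matrix()
    return proj(w,(s["tcp_rot"]@((L@Mr.T+c+d).T)).T+s["position"])
print(pr([0,0,0]).round(1).tolist()); print(pr([0,.005,0]).round(1).tolist()); print(pr([0,0,0],5).round(1).tolist())
im=w["pixels"].copy()
cv2.imwrite("pics/w7z.png",cv2.resize(im[185:345,190:365],None,fx=4,fy=4,interpolation=cv2.INTER_CUBIC)[:,:,::-1])
E
```

```text
[-4.82134978e-03  4.47599189e-04 -1.11671625e-17] [[-0.259 -0.    -0.966]
 [ 0.966 -0.    -0.259]
 [ 0.    -1.    -0.   ]]
[[208.8, 217.6], [343.4, 217.5], [214.5, 200.1], [337.7, 200.1], [220.1, 312.6], [332.3, 312.6]]
[[208.2, 206.8], [344.0, 206.7], [214.0, 190.1], [338.2, 190.0], [219.7, 304.3], [332.7, 304.3]]
[[209.7, 213.4], [342.5, 213.3], [215.5, 199.0], [336.7, 199.0], [219.3, 315.3], [333.1, 315.3]]
```

View pics/w7z.png

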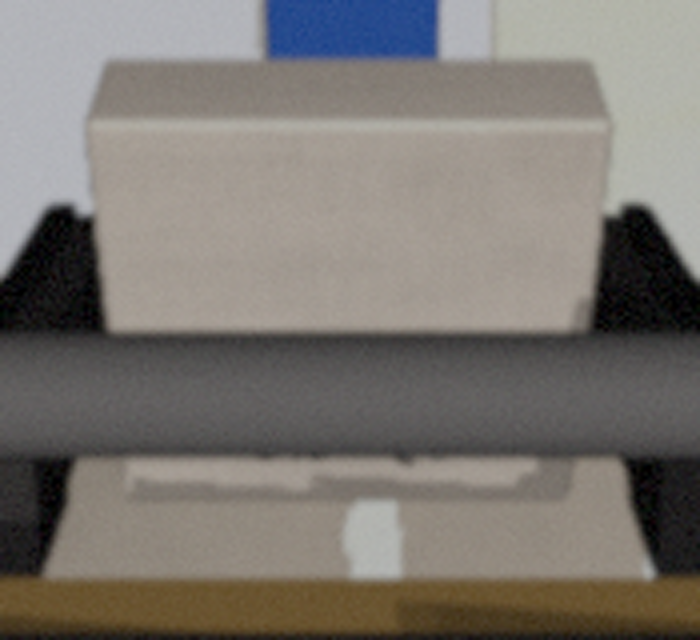

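Run:
```python
from h import *
import pickle
from scipy.optimize import least_squares
w,s=pickle.load(open("w7.pkl","rb"))
c,M=hand_nominal()
h=.03;t=.008
L=np.array([[h,h,t],[h,-h,t],[h,h,-t],[h,-h,-t],[-h,h,t],[-h,-h,t]])
o=np.array([[212,215.5],[343,215.5],[216.7,200.2],[338,200.2],[222,309.5],[332,309.5]])
def pr(v):
    Mr=M@R.from_euler("y",v[3]*100,degrees=True).as_matrix()
    return proj(w,(s["tcp_rot"]@((L@Mr.T+c+v[:3]).T)).T+s["position"])
r=least_squares(lambda v:(pr(v)-o).ravel(),[0,0,0,0]); print(r.x,r.fun.round(1))
r=least_squares(lambda v:np.r_[(pr(v)-o).ravel(),v[0]*1000/2,v[3]*100],[0,0,0,0]); print(r.x,r.fun.round(1))
```

```text
[ 0.00392221 -0.00065016  0.00057372  0.00385012] [-0.2  0.6 -0.1  0.5  0.5 -0.9 -0.7 -0.9  0.3  0.3  0.2  0.3]
[ 0.00324533 -0.00037712  0.00057238  0.00124447] [-0.5  0.7  0.2  0.6  0.2 -1.  -0.3 -1.   0.2  0.4  0.4  0.4  1.6  0.1]
```

Run:
```python
from h import *
from kin import *
p,T=base(.027); p=p+[0,0,.06]-T@[.0033,-.0005,0]; s=read_state(); print(p,delta(p,T,s),ik(p,T,s["joint_positions"]))
```

```text
[ 0.46406371 -0.17933717  0.08551693] ([0.0421, -0.0794, 0.3082], [-97.03, 0.15, -22.6]) (array([-26.7,  32.9, 112.6, -26.2,  27.8, -14.8]), np.float64(0.0))
```

Call:
{"fn": "play_rows", "kwargs": {
  "rows": [
    [[-0.009,-0.065,0.309,-97,0.1,-22.6,0.04],[-0.009,-0.065,0.309,-97,0.1,-22.6,0.04],[-0.009,-0.065,0.309,-97,0.1,-22.6,0.04],[-0.009,-0.065,0.309,-97,0.1,-22.6,0.04],[-0.009,-0.065,0.309,-97,0.1,-22.6,0.04],[-0.009,-0.065,0.309,-97,0.1,-22.6,0.04],[-0.009,-0.065,0.309,-97,0.1,-22.6,0.04],[-0.009,-0.065,0.309,-97,0.1,-22.6,0.04],[-0.009,-0.065,0.309,-97,0.1,-22.6,0.04],[-0.009,-0.065,0.309,-97,0.1,-22.6,0.04],[-0.009,-0.065,0.309,-97,0.1,-22.6,0.04],[-0.009,-0.065,0.309,-97,0.1,-22.6,0.04]]
  ]
}}

```text
time_s: 11.45
position: [0.464, -0.1794, 0.1352]
tcp_rot: [[0.043, -0.158, 0.987], [-0.248, 0.955, 0.164], [-0.968, -0.251, 0.001]]
force: [-0.2, -0.5, -6.4]
opening: 0.687
```

Call:
{"fn": "play_rows", "kwargs": {
  "rows": [
    [[0.0,0,0,0,0,0,0.04],[0.0,0,0,0,0,0,0.04]]
  ]
}}

```text
time_s: 11.65
position: [0.4643, -0.1793, 0.1358]
tcp_rot: [[0.043, -0.15, 0.988], [-0.246, 0.957, 0.156], [-0.968, -0.25, 0.004]]
force: [0.0, 0.3, -6.1]
opening: 0.687
```

Run:
```python
from h import *
from kin import *
p,T=base(.027); p=p+[0,0,.03]-T@[.0033,-.0005,0]; s=read_state(); print(s["time_s"],s["position"],s["force"],delta(p,T,s))
w=capture("wrist")
cv2.imwrite("pics/w8.png",w["pixels"][:,:,::-1])
c=capture("side"); cv2.imwrite("pics/s8.png",c["pixels"][:,:,::-1])
```

```text
11.65 [ 0.46434702 -0.17930171  0.13580121] [ 0.04619408  0.2931769  -6.07928809] ([0.0777, 0.0201, -0.0006], [-1.74, -0.2, -0.51])
```

View pics/w8.png

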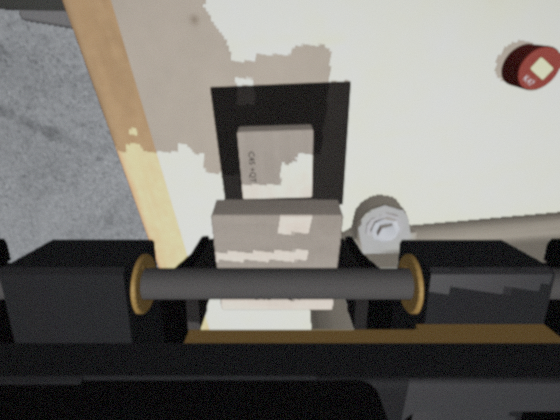

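View pics/s8.png

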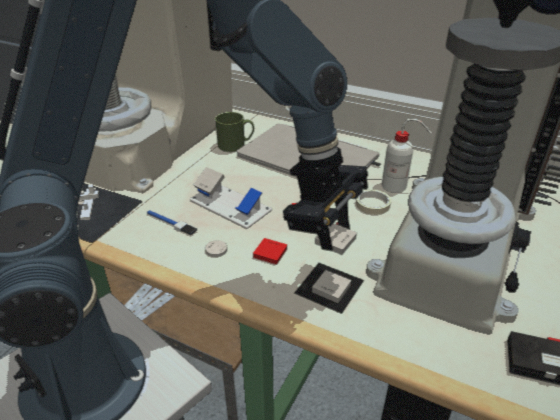

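Call:
{"fn": "play_rows", "kwargs": {
  "rows": [
    [[0.03,0.008,-0.001,-1.7,-0.2,-0.5,0.04],[0.055,0.015,-0.001,-1.7,-0.2,-0.5,0.04],[0.07,0.018,-0.001,-1.7,-0.2,-0.5,0.04],[0.078,0.02,-0.001,-1.7,-0.2,-0.5,0.04],[0.078,0.02,-0.001,-1.7,-0.2,-0.5,0.04],[0.078,0.02,-0.001,-1.7,-0.2,-0.5,0.04]]
  ]
}}

```text
time_s: 12.35
position: [0.4653, -0.1809, 0.0569]
tcp_rot: [[0.051, -0.18, 0.982], [-0.257, 0.948, 0.187], [-0.965, -0.262, 0.002]]
force: [0.0, 0.2, -5.6]
opening: 0.681
```

Run:
```python
from h import *
import pickle
p,T=base(.027); p=p-T@[.0033,-.0005,0]; s=read_state(); print(s["time_s"],s["position"],s["force"],s["joint_positions"].round(1),delta(p,T,s))
w=capture("wrist"); pickle.dump((w,s),open("w9.pkl","wb"))
cv2.imwrite("pics/w9.png",cv2.resize(w["pixels"][130:330,180:380],None,fx=3,fy=3,interpolation=cv2.INTER_CUBIC)[:,:,::-1])
c=capture("scene"); cv2.imwrite("pics/s9.png",cv2.resize(c["pixels"][210:350,280:430],None,fx=4,fy=4,interpolation=cv2.INTER_CUBIC)[:,:,::-1])
c=capture("side"); cv2.imwrite("pics/t9.png",cv2.resize(c["pixels"][210:330,280:400],None,fx=5,fy=5,interpolation=cv2.INTER_CUBIC)[:,:,::-1])
```

```text
12.35 [ 0.46525088 -0.18088727  0.05688792] [ 2.90355233e-03  1.66444352e-01 -5.56859058e+00] [-26.8  36.4 113.4 -30.7  23.8 -10. ] ([0.0298, 0.0099, -0.0009], [0.04, 0.15, 0.18])
```

View pics/w9.png

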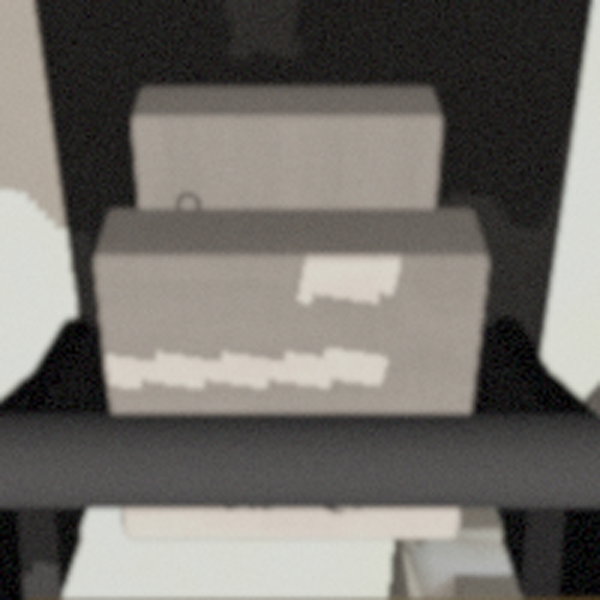

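View pics/s9.png

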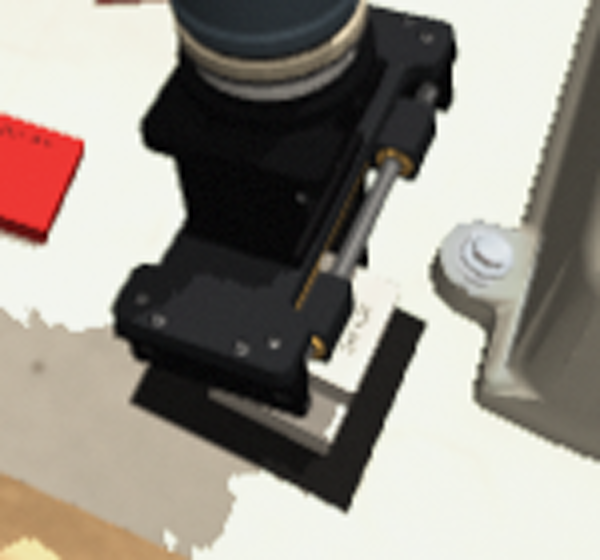

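View pics/t9.png

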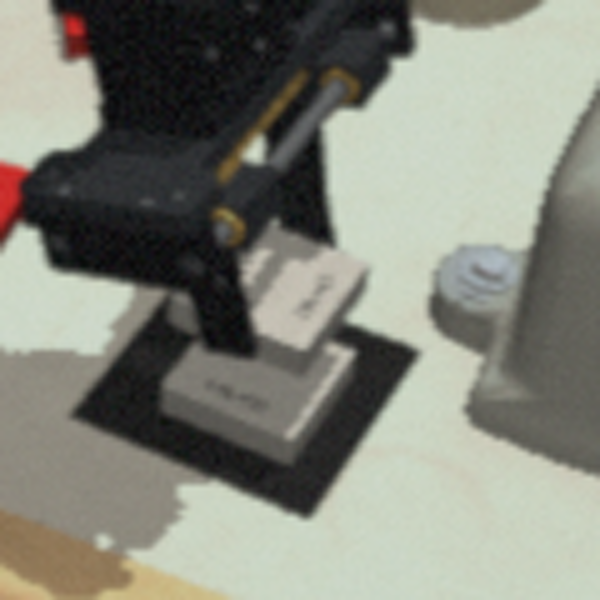

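Run:
```python
from h import *
import pickle
from scipy.optimize import least_squares
w,s=pickle.load(open("w9.pkl","rb"))
g=lambda P:np.array(P)/3-.33+[180,130]
h=.03;t=.008
LB=np.array([[-h,h,t],[h,h,t],[-h,h,-t],[h,h,-t]])
def P(L,v): return proj(w,L@R.from_euler("z",v[2],degrees=True).as_matrix().T+[v[0],v[1],v[3]])
ob=g([(131,114),(444,114),(138,87),(437,86)])
r=least_squares(lambda v:(P(LB,np.r_[v,.011])-ob).ravel(),[.464,-.18,10],x_scale=[.01,.01,1]); print("base",r.x.round(4),r.fun.round(1))
LH=np.vstack([LB,[[-h,-h,t],[h,-h,t]]])
oh=g([(94,255),(490,254),(108,210),(476,210),(123,538),(462,538)])
r=least_squares(lambda v:(P(LH,v)-oh).ravel(),[.464,-.18,10,.055],x_scale=[.01,.01,1,.01]); print("held",r.x.round(4),r.fun.round(1))
c,M=hand_nominal(); print("nominal held",(s["tcp_rot"]@(c+[.0033,-.0005,0])+s["position"]).round(4), (s["tcp_rot"]@M)[:,2].round(4))
```

```text
base [ 0.464  -0.1784 10.7825] [-0.6  0.9  0.6  0.7  0.6 -0.9 -0.6 -0.7]
held [ 0.4651 -0.1805 10.7832  0.0577] [-0.3  1.   0.5  1.1  0.4 -1.3 -0.5 -1.5  1.1  0.5 -1.2  0.2]
nominal held [ 0.4652 -0.1805  0.0584] [-0.0029  0.0026  1.    ]
```

Call:
{"fn": "play_rows", "kwargs": {
  "rows": [
    [[0.01,0.004,-0.0007,0,0.1,0.2,0.04],[0.018,0.007,-0.0007,0,0.1,0.2,0.04],[0.023,0.0083,-0.0007,0,0.1,0.2,0.04],[0.0256,0.0091,-0.0007,0,0.1,0.2,0.04],[0.0256,0.0091,-0.0007,0,0.1,0.2,0.04]]
  ]
}}

```text
time_s: 13.0
position: [0.4635, -0.1784, 0.0289]
tcp_rot: [[0.047, -0.181, 0.982], [-0.253, 0.949, 0.187], [-0.966, -0.257, -0.001]]
force: [-0.9, -0.8, -5.1]
opening: 0.687
```

Call:
{"fn": "play_rows", "kwargs": {
  "rows": [
    [[0.001,0.0003,0,0,0,0,0.04],[0.0015,0.0004,0,0,0,0,0.04],[0.0015,0.0004,0,0,0,0,0.04]]
  ]
}}

```text
time_s: 13.3
position: [0.4638, -0.1786, 0.028]
tcp_rot: [[0.048, -0.181, 0.982], [-0.253, 0.949, 0.187], [-0.966, -0.258, -0.0]]
force: [-0.3, -1.4, -5.0]
opening: 0.686
```

Call:
{"fn": "play_rows", "kwargs": {
  "rows": [
    [[0.001,0.0003,0,0,0,0,0.04],[0.001,0.0003,0,0,0,0,0.04]]
  ]
}}

```text
time_s: 13.5
position: [0.4637, -0.1785, 0.0268]
tcp_rot: [[0.048, -0.181, 0.982], [-0.253, 0.949, 0.187], [-0.966, -0.258, -0.0]]
force: [0.4, -0.3, -4.5]
opening: 0.683
```

Call:
{"fn": "play_rows", "kwargs": {
  "rows": [
    [[0.001,0.0003,0,0,0,0,0.04],[0.001,0.0003,0,0,0,0,0.04]]
  ]
}}

```text
time_s: 13.7
position: [0.4636, -0.1784, 0.0257]
tcp_rot: [[0.048, -0.181, 0.982], [-0.253, 0.949, 0.187], [-0.966, -0.258, -0.001]]
force: [0.3, 0.9, -5.4]
opening: 0.684
```

Call:
{"fn": "play_rows", "kwargs": {
  "rows": [
    [[0.001,0.0003,0,0,0,0,0.04],[0.001,0.0003,0,0,0,0,0.04]]
  ]
}}

```text
time_s: 13.9
position: [0.4636, -0.1784, 0.0246]
tcp_rot: [[0.048, -0.181, 0.982], [-0.253, 0.949, 0.187], [-0.966, -0.258, -0.001]]
force: [-0.6, 0.3, -5.7]
opening: 0.68
```

Call:
{"fn": "play_rows", "kwargs": {
  "rows": [
    [[0.001,0.0003,0,0,0,0,0.04],[0.001,0.0003,0,0,0,0,0.04]]
  ]
}}

```text
time_s: 14.1
position: [0.4636, -0.1784, 0.0242]
tcp_rot: [[0.048, -0.181, 0.982], [-0.254, 0.949, 0.187], [-0.966, -0.258, -0.0]]
force: [-1.8, 0.8, 1.9]
opening: 0.681
```

Run:
```python
from h import *
s=read_state(); print(s["force"],s["position"])
w=capture("wrist")
cv2.imwrite("pics/w10.png",cv2.resize(w["pixels"][130:330,180:380],None,fx=3,fy=3,interpolation=cv2.INTER_CUBIC)[:,:,::-1])
c=capture("side"); cv2.imwrite("pics/t10.png",cv2.resize(c["pixels"][210:330,280:400],None,fx=5,fy=5,interpolation=cv2.INTER_CUBIC)[:,:,::-1])
```

```text
[-1.76933795  0.79022974  1.87934951] [ 0.46363594 -0.17839895  0.02420684]
```

View pics/t10.png

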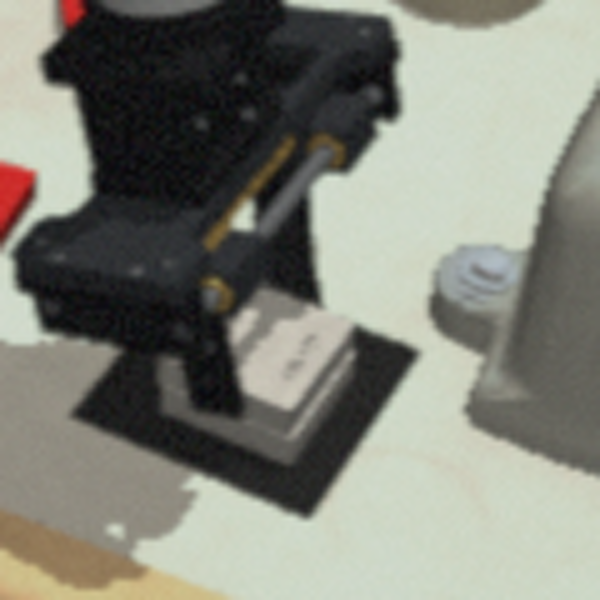

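View pics/w10.png

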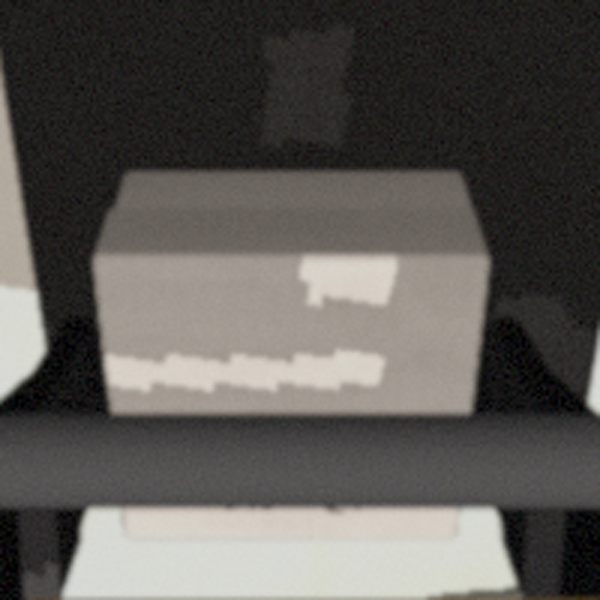

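Call:
{"fn": "play_rows", "kwargs": {
  "rows": [
    [[0,0,0,0,0,0,0.065],[0,0,0,0,0,0,0.075],[0,0,0,0,0,0,0.087],[0,0,0,0,0,0,0.087],[-0.01,0,0,0,0,0,0.087],[-0.03,0,0,0,0,0,0.087],[-0.06,0,0,0,0,0,0.087],[-0.1,0,0,0,0,0,0.087],[-0.1,0,0,0,0,0,0.087],[-0.1,0,0,0,0,0,0.087]]
  ]
}}

```text
time_s: 15.2
position: [0.4594, -0.1531, 0.1211]
tcp_rot: [[0.05, -0.181, 0.982], [-0.254, 0.949, 0.188], [-0.966, -0.259, 0.002]]
force: [-0.4, 0.6, 0.6]
opening: 0.996
```

Run:
```python
from h import *
import pickle
s=read_state(); print(s["force"],s["position"],s["time_s"],s["opening"])
w=capture("wrist"); pickle.dump((w,s),open("w11.pkl","wb"))
cv2.imwrite("pics/w11.png",cv2.resize(w["pixels"][100:250,190:370],None,fx=4,fy=4,interpolation=cv2.INTER_CUBIC)[:,:,::-1])
p,T=GA; p=p+[0,-.0015,0]; print(delta(p-.1*T[:,0],T,s))
```

```text
[-0.35770178  0.56674661  0.58125874] [ 0.45937478 -0.15310586  0.12113965] 15.2 0.9960360125302047
([-0.1267, 0.3795, 0.1139], [97.19, 0.09, 22.47])
```

View pics/w11.png

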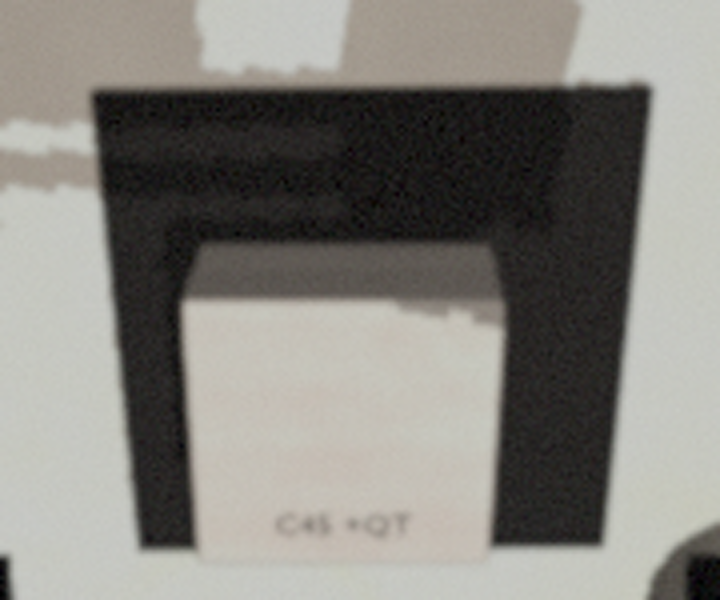

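Call:
{"fn": "play_rows", "kwargs": {
  "rows": [
    [[-0.127,0.38,0.114,97.2,0.1,22.5,0.087],[-0.127,0.38,0.114,97.2,0.1,22.5,0.087],[-0.127,0.38,0.114,97.2,0.1,22.5,0.087],[-0.127,0.38,0.114,97.2,0.1,22.5,0.087],[-0.127,0.38,0.114,97.2,0.1,22.5,0.087],[-0.127,0.38,0.114,97.2,0.1,22.5,0.087],[-0.127,0.38,0.114,97.2,0.1,22.5,0.087],[-0.127,0.38,0.114,97.2,0.1,22.5,0.087],[-0.127,0.38,0.114,97.2,0.1,22.5,0.087],[-0.127,0.38,0.114,97.2,0.1,22.5,0.087],[-0.127,0.38,0.114,97.2,0.1,22.5,0.087],[-0.127,0.38,0.114,97.2,0.1,22.5,0.087]]
  ]
}}

```text
time_s: 16.45
position: [0.4946, 0.2606, 0.1427]
tcp_rot: [[0.253, 0.965, 0.073], [0.02, 0.071, -0.997], [-0.967, 0.254, -0.002]]
force: [0.5, -0.0, -0.1]
opening: 1.004
```

Call:
{"fn": "play_rows", "kwargs": {
  "rows": [
    [[0,0,0,0,0,0,0.087],[0,0,0,0,0,0,0.087]]
  ]
}}

```text
time_s: 16.65
position: [0.4956, 0.2607, 0.1437]
tcp_rot: [[0.254, 0.964, 0.079], [0.021, 0.077, -0.997], [-0.967, 0.254, -0.0]]
force: [0.4, -1.0, 1.0]
opening: 1.001
```

Run:
```python
from h import *
import pickle
w=capture("wrist"); s=read_state(); pickle.dump((w,s),open("w12.pkl","wb"))
p,T=GA; print(s["time_s"],s["position"],s["joint_positions"].round(1),delta(p+[0,-.0015,0],T,s))
im=w["pixels"].copy()
M=R.from_euler("ZY",[4.5,-30],degrees=True).as_matrix()
for q in proj(w,PL@M.T+[.5212,.2625,.0515]): cv2.circle(im,tuple(np.round(q).astype(int)),1,(255,0,0),-1)
cv2.imwrite("pics/w12.png",cv2.resize(im[120:300,150:400],None,fx=3,fy=3,interpolation=cv2.INTER_CUBIC)[:,:,::-1])
```

```text
16.7 [0.49602651 0.26078782 0.1440226 ] [ 18.2  27.9 106.2  -6.5  31.7 108.8] ([0.0988, 0.0008, 0.0004], [0.02, -0.05, 0.21])
```

View pics/w12.png

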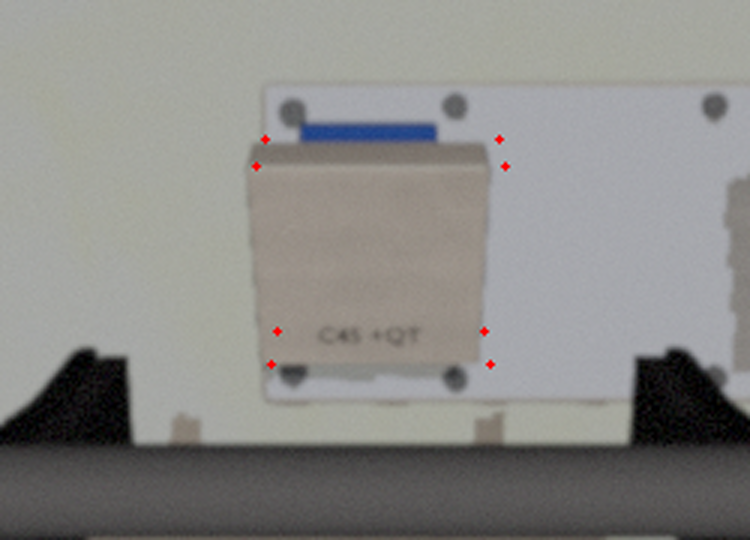

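Run:
```python
from h import *
import pickle
from scipy.optimize import least_squares
w,s=pickle.load(open("w12.pkl","rb"))
h=.03;t=.008
L=np.array([[h,h,t],[h,-h,t],[-h,-h,t],[-h,h,t],[h,h,-t],[h,-h,-t]])
o=np.array([(247,165),(489,164),(482,362),(262,364),(252,143),(487,143)])/3-.33+[150,120]
for z in (.0505,.052,.0535):
    r=least_squares(lambda v:(proj(w,L@R.from_euler("ZY",[v[2],-30],degrees=True).as_matrix().T+[v[0],v[1],z])-o).ravel(),[.52,.264,4],x_scale=[.01,.01,1]); print(r.x.round(4),r.fun.round(1))
    p,T=gr(np.array([*r.x[:2],.0525]),-85.5,nR,15,1); print(delta(p,T,s))
```

```text
[0.521  0.2653 4.9128] [-0.4  0.7  0.9  0.4 -0.4  0.7  0.   0.5  0.3 -0.9 -0.5 -1.4]
([0.0998, 0.0006, -0.0024], [0.02, -0.05, 0.21])
[0.521  0.2653 4.9122] [-0.6  0.6  1.1  0.3 -0.2  1.  -0.2  0.8  0.1 -1.  -0.2 -1.6]
([0.0997, 0.0006, -0.0024], [0.02, -0.05, 0.21])
[0.5209 0.2652 4.9115] [-0.9  0.5  1.4  0.2  0.   1.2 -0.4  1.1 -0.2 -1.2 -0.  -1.7]
([0.0997, 0.0005, -0.0024], [0.02, -0.05, 0.21])
```

Call:
{"fn": "play_rows", "kwargs": {
  "rows": [
    [[0.03,0.0006,-0.0026,0,0,0.2,0.087],[0.06,0.0006,-0.0026,0,0,0.2,0.087],[0.08,0.0006,-0.0026,0,0,0.2,0.087],[0.09,0.0006,-0.0026,0,0,0.2,0.087],[0.1,0.0006,-0.0026,0,0,0.2,0.087],[0.1,0.0006,-0.0026,0,0,0.2,0.087]]
  ]
}}

```text
time_s: 17.3
position: [0.522, 0.2657, 0.0476]
tcp_rot: [[0.258, 0.963, 0.078], [0.021, 0.075, -0.997], [-0.966, 0.259, -0.001]]
force: [0.5, -0.2, -0.4]
opening: 0.999
```

Run:
```python
from h import *
w=capture("wrist"); s=read_state(); print(s["force"],s["position"])
cv2.imwrite("pics/w13.png",w["pixels"][:,:,::-1])
```

```text
[ 0.10041051 -0.39030196 -0.23224731] [0.52207733 0.26585859 0.04836841]
```

View pics/w13.png

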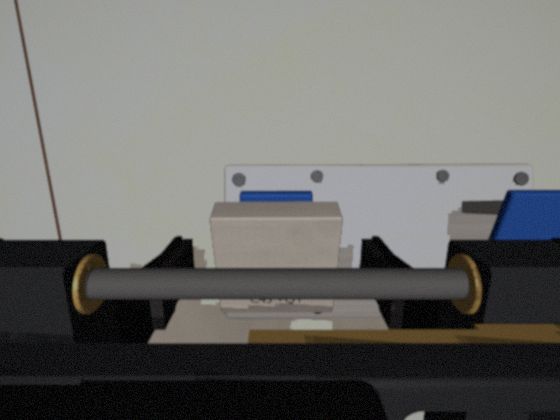

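Plate a sits centred between the open fingers (columns 212–341 between 193 and 362). Closing and lifting.

Call:
{"fn": "play_rows", "kwargs": {
  "rows": [
    [[0,0,0,0,0,0,0.05],[0,0,0,0,0,0,0.05],[0,0,0,0,0,0,0.05],[0,0,0,0,0,0,0.05],[0,0,0,0,0,0,0.05],[0,0,0,0,0,0,0.04]]
  ]
}}

```text
time_s: 17.95
position: [0.5221, 0.266, 0.049]
tcp_rot: [[0.26, 0.962, 0.078], [0.022, 0.075, -0.997], [-0.965, 0.261, -0.002]]
force: [-0.2, -0.8, 4.3]
opening: 0.685
```

Call:
{"fn": "play_rows", "kwargs": {
  "rows": [
    [[-0.005,-0.0013,0,0,0,0,0.04],[-0.012,-0.0032,0,0,0,0,0.04],[-0.024,-0.0064,0,0,0,0,0.04],[-0.039,-0.0104,0,0,0,0,0.04],[-0.07,0,0,0,0,0,0.04],[-0.11,0,0,0,0,0,0.04],[-0.11,0,0,0,0,0,0.04],[-0.11,0,0,0,0,0,0.04]]
  ]
}}

```text
time_s: 18.75
position: [0.4923, 0.2634, 0.1554]
tcp_rot: [[0.26, 0.963, 0.078], [0.022, 0.075, -0.997], [-0.965, 0.26, -0.002]]
force: [-0.1, -0.3, -5.4]
opening: 0.684
```

Run:
```python
from h import *
import pickle
w=capture("wrist"); s=read_state(); pickle.dump((w,s),open("w14.pkl","wb"))
p,T=base(.043); p=p+[0,0,.09]; print(s["time_s"],s["position"],s["opening"],s["force"],delta(p,T,s))
cv2.imwrite("pics/w14.png",cv2.resize(w["pixels"][185:345,190:365],None,fx=4,fy=4,interpolation=cv2.INTER_CUBIC)[:,:,::-1])
```

```text
18.8 [0.49181391 0.26308097 0.15413366] 0.6853143011622317 [-0.13005042 -0.04604536 -5.69813949] ([0.0083, -0.0664, 0.4403], [-97.11, -0.09, -22.56])
```

View pics/w14.png

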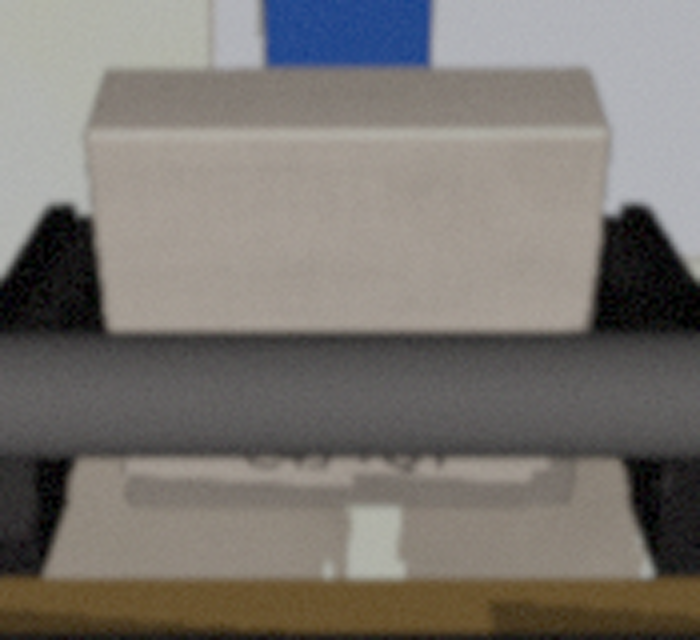

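Call:
{"fn": "play_rows", "kwargs": {
  "rows": [
    [[0.008,-0.065,0.44,-97.1,-0.1,-22.6,0.04],[0.008,-0.065,0.44,-97.1,-0.1,-22.6,0.04],[0.008,-0.065,0.44,-97.1,-0.1,-22.6,0.04],[0.008,-0.065,0.44,-97.1,-0.1,-22.6,0.04],[0.008,-0.065,0.44,-97.1,-0.1,-22.6,0.04],[0.008,-0.065,0.44,-97.1,-0.1,-22.6,0.04],[0.008,-0.065,0.44,-97.1,-0.1,-22.6,0.04],[0.008,-0.065,0.44,-97.1,-0.1,-22.6,0.04],[0.008,-0.065,0.44,-97.1,-0.1,-22.6,0.04],[0.008,-0.065,0.44,-97.1,-0.1,-22.6,0.04],[0.008,-0.065,0.44,-97.1,-0.1,-22.6,0.04],[0.008,-0.065,0.44,-97.1,-0.1,-22.6,0.04]]
  ]
}}

```text
time_s: 20.0
position: [0.4661, -0.1812, 0.1272]
tcp_rot: [[0.044, -0.12, 0.992], [-0.24, 0.963, 0.127], [-0.97, -0.243, 0.014]]
force: [-0.4, -0.4, -5.7]
opening: 0.682
```

Call:
{"fn": "play_rows", "kwargs": {
  "rows": [
    [[0,0,0,0,0,0,0.04],[0,0,0,0,0,0,0.04],[0,0,0,0,0,0,0.04]]
  ]
}}

```text
time_s: 20.3
position: [0.467, -0.1796, 0.1287]
tcp_rot: [[0.047, -0.115, 0.992], [-0.239, 0.963, 0.123], [-0.97, -0.243, 0.018]]
force: [0.0, -0.4, -5.2]
opening: 0.682
```

Run:
```python
from h import *
p,T=base(.043); p=p+[0,0,.025]-T@[.0033,-.0015,0]; s=read_state(); print(s["time_s"],s["position"],s["force"],delta(p,T,s))
```

```text
20.3 [ 0.46704351 -0.17959729  0.12868135] [ 0.02107837 -0.4147874  -5.23972522] ([0.0601, 0.0167, -0.0041], [-3.77, 0.09, -0.89])
```

Call:
{"fn": "play_rows", "kwargs": {
  "rows": [
    [[0.02,0.0056,-0.004,-3.8,0.1,-0.9,0.04],[0.04,0.0112,-0.004,-3.8,0.1,-0.9,0.04],[0.052,0.0146,-0.004,-3.8,0.1,-0.9,0.04],[0.06,0.0167,-0.004,-3.8,0.1,-0.9,0.04],[0.06,0.0167,-0.004,-3.8,0.1,-0.9,0.04],[0.06,0.0167,-0.004,-3.8,0.1,-0.9,0.04]]
  ]
}}

```text
time_s: 20.9
position: [0.4645, -0.1789, 0.0672]
tcp_rot: [[0.049, -0.181, 0.982], [-0.256, 0.948, 0.188], [-0.965, -0.26, 0.0]]
force: [0.5, 0.6, -5.3]
opening: 0.684
```

Run:
```python
from h import *
import pickle
s=read_state(); print(s["time_s"],s["position"],s["force"]); print(s["tcp_rot"].round(3))
w=capture("wrist"); pickle.dump((w,s),open("w15.pkl","wb"))
cv2.imwrite("pics/w15.png",cv2.resize(w["pixels"][130:330,180:380],None,fx=3,fy=3,interpolation=cv2.INTER_CUBIC)[:,:,::-1])
```

```text
20.9 [ 0.46454159 -0.17888241  0.06721419] [ 0.53584557  0.5826835  -5.32598815]
[[ 0.049 -0.181  0.982]
 [-0.256  0.948  0.188]
 [-0.965 -0.26   0.   ]]
```

View pics/w15.png

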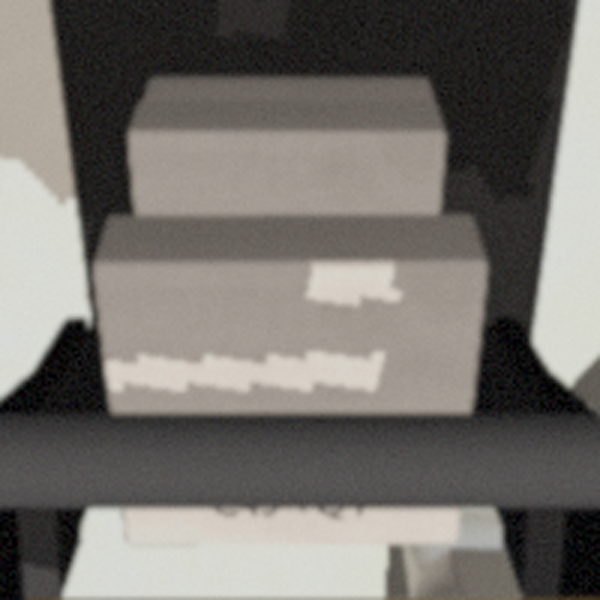

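Run:
```python
from h import *
import pickle
from scipy.optimize import least_squares
w,s=pickle.load(open("w15.pkl","rb"))
g=lambda P:np.array(P)/3-.33+[180,130]
h=.03;t=.008
LB=np.array([[-h,h,t],[h,h,t],[-h,h,-t],[h,h,-t]]); LS=np.array([[-h,h,.016],[h,h,.016],[-h,h,-.016],[h,h,-.016]])
def P(L,v): return proj(w,L@R.from_euler("z",v[2],degrees=True).as_matrix().T+[v[0],v[1],v[3]])
ob=g([(127,130),(447,129),(150,78),(430,77)])
r=least_squares(lambda v:(P(LS,np.r_[v,.019])-ob).ravel(),[.464,-.18,10],x_scale=[.01,.01,1]); print("stack",r.x.round(4),r.fun.round(1)); a=r.x
LH=np.vstack([LB,[[-h,-h,t],[h,-h,t]]])
oh=g([(94,262),(488,261),(109,215),(475,215),(126,544),(460,544)])
r=least_squares(lambda v:(P(LH,v)-oh).ravel(),[.464,-.18,10,.055],x_scale=[.01,.01,1,.01]); print("held",r.x.round(4),r.fun.round(1)); b=r.x
d=np.r_[a[:2]-b[:2],.043-b[3]]; print(d, (s["tcp_rot"].T@d).round(4))
```

```text
stack [ 0.4637 -0.1776 10.9668] [-0.2  1.9  1.1  1.9 -0.8 -2.1 -0.2 -2. ]
held [ 0.4647 -0.1797 10.9478  0.068 ] [-0.2  0.9  0.7  0.9  0.2 -0.8 -0.5 -1.1  0.3  0.1 -0.6 -0.2]
[-0.00097267  0.00209519 -0.02501785] [ 0.0236  0.0087 -0.0006]
```

Call:
{"fn": "play_rows", "kwargs": {
  "rows": [
    [[0.01,0.004,-0.0006,0,0,0,0.04],[0.016,0.006,-0.0006,0,0,0,0.04],[0.021,0.0074,-0.0006,0,0,0,0.04],[0.0227,0.0079,-0.0006,0,0,0,0.04],[0.0227,0.0079,-0.0006,0,0,0,0.04]]
  ]
}}

```text
time_s: 21.45
position: [0.4632, -0.1772, 0.0429]
tcp_rot: [[0.048, -0.182, 0.982], [-0.255, 0.948, 0.188], [-0.966, -0.26, -0.0]]
force: [-0.4, 0.3, -4.7]
opening: 0.687
```

Call:
{"fn": "play_rows", "kwargs": {
  "rows": [
    [[0.001,0.0003,0,0,0,0,0.04],[0.001,0.0003,0,0,0,0,0.04]]
  ]
}}

```text
time_s: 21.65
position: [0.4634, -0.1772, 0.0421]
tcp_rot: [[0.049, -0.181, 0.982], [-0.256, 0.948, 0.188], [-0.966, -0.26, 0.0]]
force: [0.0, 0.2, -4.5]
opening: 0.679
```

Call:
{"fn": "play_rows", "kwargs": {
  "rows": [
    [[0.001,0.0003,0,0,0,0,0.04],[0.001,0.0003,0,0,0,0,0.04]]
  ]
}}

```text
time_s: 21.85
position: [0.4632, -0.1771, 0.0409]
tcp_rot: [[0.049, -0.181, 0.982], [-0.256, 0.948, 0.188], [-0.966, -0.26, -0.0]]
force: [-0.5, 0.8, -5.9]
opening: 0.688
```

Call:
{"fn": "play_rows", "kwargs": {
  "rows": [
    [[0.001,0.0003,0,0,0,0,0.04],[0.001,0.0003,0,0,0,0,0.04]]
  ]
}}

```text
time_s: 22.05
position: [0.4633, -0.177, 0.0399]
tcp_rot: [[0.049, -0.182, 0.982], [-0.256, 0.948, 0.188], [-0.966, -0.26, -0.0]]
force: [0.1, -0.5, -4.8]
opening: 0.685
```

Call:
{"fn": "play_rows", "kwargs": {
  "rows": [
    [[0.0006,0.0002,0,0,0,0,0.04],[0.0006,0.0002,0,0,0,0,0.04]]
  ]
}}

```text
time_s: 22.25
position: [0.4633, -0.1771, 0.0398]
tcp_rot: [[0.049, -0.181, 0.982], [-0.256, 0.948, 0.188], [-0.965, -0.261, 0.0]]
force: [-0.6, 0.4, 3.5]
opening: 0.683
```

Contact at z = 0.0398, 16 mm above the first one. Checking flushness before release.

Run:
```python
from h import *
w=capture("wrist")
cv2.imwrite("pics/w16.png",cv2.resize(w["pixels"][130:330,180:380],None,fx=3,fy=3,interpolation=cv2.INTER_CUBIC)[:,:,::-1])
c=capture("side"); cv2.imwrite("pics/t16.png",cv2.resize(c["pixels"][210:330,280:400],None,fx=5,fy=5,interpolation=cv2.INTER_CUBIC)[:,:,::-1])
```

```text
(no output)
```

View pics/w16.png

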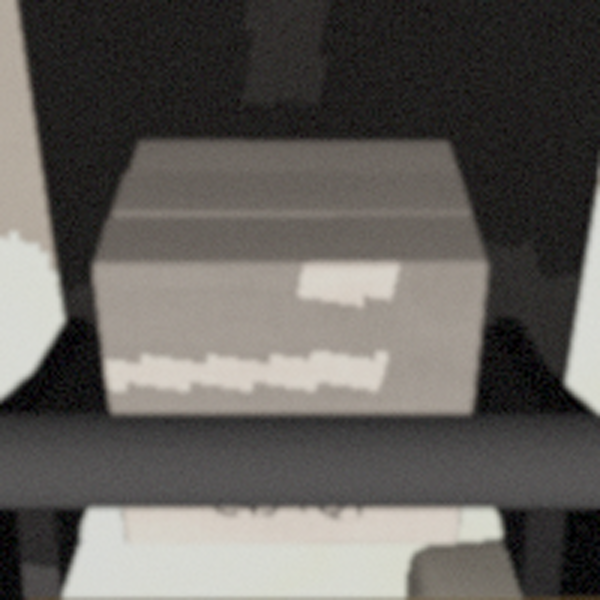

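View pics/t16.png

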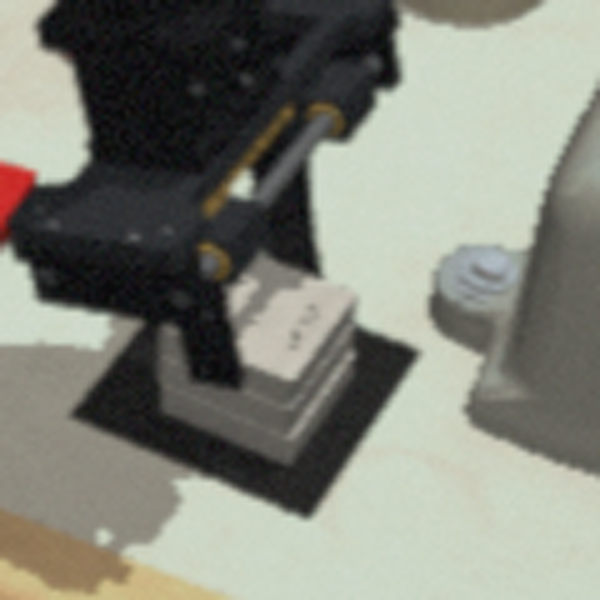

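Flush (only a hairline ledge at row 215). Release and back off.

Call:
{"fn": "play_rows", "kwargs": {
  "rows": [
    [[0,0,0,0,0,0,0.065],[0,0,0,0,0,0,0.075],[0,0,0,0,0,0,0.087],[0,0,0,0,0,0,0.087],[-0.01,0,0,0,0,0,0.087],[-0.03,0,0,0,0,0,0.087],[-0.06,0,0,0,0,0,0.087],[-0.1,0,0,0,0,0,0.087],[-0.12,0.04,0,0,0,0,0.087],[-0.12,0.06,0,0,0,0,0.087],[-0.12,0.06,0,0,0,0,0.087]]
  ]
}}

```text
time_s: 23.45
position: [0.445, -0.087, 0.1401]
tcp_rot: [[0.048, -0.185, 0.982], [-0.255, 0.948, 0.191], [-0.966, -0.259, -0.001]]
force: [-0.4, 0.0, -0.3]
opening: 1.005
```

Run:
```python
from h import *
w=capture("wrist"); s=read_state(); print(s["time_s"],s["position"],s["force"])
cv2.imwrite("pics/w17.png",w["pixels"][:,:,::-1])
c=capture("side"); cv2.imwrite("pics/t17.png",c["pixels"][:,:,::-1])
c=capture("scene"); im=c["pixels"].copy()
for z in (.011,.027,.043):
    for q in proj(c,PL@R.from_euler("z",10.8,degrees=True).as_matrix().T+[.464,-.1785,z]): cv2.circle(im,tuple(np.round(q).astype(int)),0,(255,0,0),-1)
cv2.imwrite("pics/s17.png",cv2.resize(im[230:350,300:420],None,fx=5,fy=5,interpolation=cv2.INTER_CUBIC)[:,:,::-1])
```

```text
23.5 [ 0.44601308 -0.08824767  0.14006227] [ 0.5881148  -0.37196698 -0.40583562]
```

View pics/w17.png

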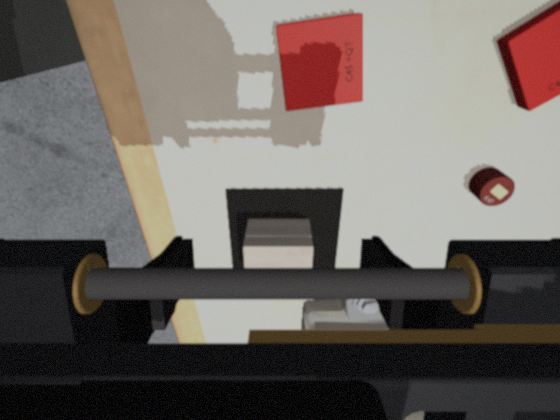

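View pics/t17.png

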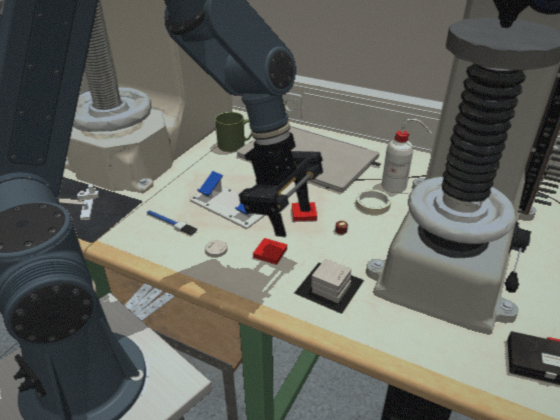

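View pics/s17.png

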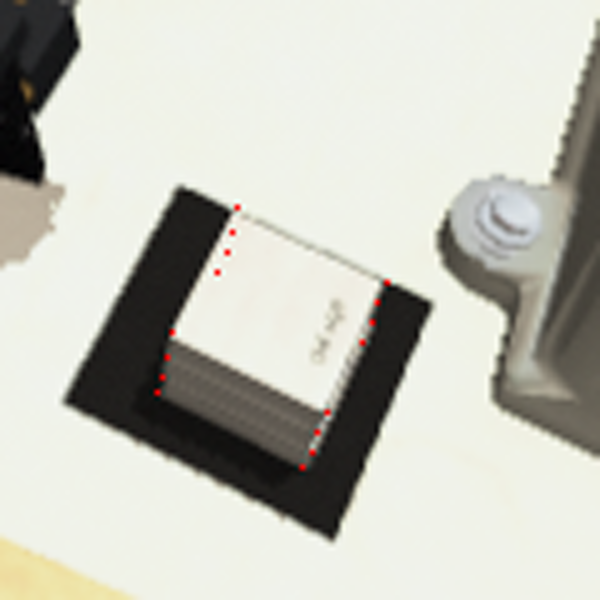

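The pile is square and flush, and it matches the predicted corners in the scene view. Bystanders are unmoved, and the robot is clear.

Run:
```python
from rig import *
print(hand_in())
```

```text
the job is handed in; nothing more can be done
None
```

Both rack plates are stacked on the bottom plate, first the one at the rack's -y side, then the one at its +y side. The job was handed in at about 23.6 s of the 58 s.

**How it was done:** Each plate was gripped by its side edges. It was tilted level during the move and lowered in steps of about 1 mm until the force reading showed contact. Then I opened the fingers and backed off. The arm could not reach the rack plates with the tool square to the slope. So I held both plates with the tool leaning 15° from the plate's normal, and this worked at the rack and at the pile.

**Last checks:**
- **Height:** the second plate made contact 15.6 mm above the first, against the 16 mm plate thickness.
- **Flushness:** after release, the pile's corners in the scene picture matched three plates centred at (0.464, -0.1785) with a yaw of 10.8°, to about a pixel (2–3 mm). The wrist view before release showed only about a 1 mm ledge between the top two plates.
- **Bottom plate and surroundings:** the bottom plate's position agreed within about 1 mm before and during the stacking. By eye in the pictures, the specimen, round block and brush had not moved. The arm was clear of everything at hand-in.

**Disagreements:**
- **Plate position on the rack:** the scene camera put the first plate about 4–5 mm off from the wrist camera sideways. I used a value close to the wrist camera's.
- **Height in the grip:** the plates sat about 3.5 mm lower in the fingers than the nominal rack height implied. I allowed for this when setting them down.

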